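# Lever the stuck guide insert out of its holder

## Robot

A 6-joint arm with a two-finger parallel gripper is mounted at the origin on the work surface; the furniture and walls round the work are solid. World frame = base frame: x ahead of the robot, y to its left, z up, the work surface at z = 0. Lengths are in mm, angles in rad, forces in N, time in s.
With the tool pointing down it reaches from about 250 to 800 mm from the base axis. Payload 3.9 kg.
Tool frame: the origin (TCP) lies between the finger pads; the fingertips stand 25 mm ahead of it and the grasp point (between the pads) lies 6 mm ahead of it (tcp_to_tips is the distance from the TCP to the fingertips, in mm); z points along the fingers, y is the direction in which the jaws open and shut (so a half turn about z gives the same grasp; the last joint's range is limited). The gripper opens to 85 mm and grips with 20 to 120 N. Pads are 22 mm wide; open, the fingers measure 114 mm over their backs; the gripper's body (76 mm by 85 mm) begins 54 mm behind the grasp point. The pads swing forward as they close: fully open they stand 13 mm farther back than shut.
Start: joints at [0, 0.26, -0.138, 1.173, 0, 1.571], TCP at [524.991, -0, 218.904] pointing down, gripper open.
Joint ranges: [-2.78, 2.78], [-0.83, 1.72], [-1.28, 1.37], [-1.9, 2.12], [-1.57, 1.48], [-3.14, 3.14]. Speed limits (rad/s): [2.57, 2.57, 3.14, 3.14, 3.14, 3.14].

## Interface

Orientations are given as a unit quaternion [w, x, y, z].
In Python, from cell import read_state, camera, finish_job, tcp_to_tips gives the robot as it stands. The module is installed in compiled form; this text tells all that it offers.
- The arm moves only by the shell command python3 -m pendant 'ROWS' [FORCE]. ROWS is JSON, a list of rows, each a list of 3 entries, a list of its own where there are three numbers: the shift along the tool's x, y, z in mm, then the turn, a rotation vector about the tool's x, y, z in rad, then the finger opening in mm, from 0 to 85.4. A call has 1 to 10 rows; each row shifts and turns the commanded pose from where the row before left it, along the tool's axes as they then stand; what a row does not reach is not made up. A row lasts 1/12 s, in which the tool goes at most 41.7 mm and 7.16 degrees, less where a joint would pass 70% of its speed; a pose out of reach is approached as far as the arm can. A call is refused whole if a number of a shift passes 41.7 or a number of a turn 0.125, either way. A call with a gripper value outside its range is refused whole. The fingers move at their own pace and stop on an object; FORCE is the grip in N (left out, the last holds). Time passes only in rows, so rows that do not move let the fingers close. It gives the time, the measured TCP pose, the force and the opening at its end, in the units of the state.
- read_state(): the state, without advancing time (a new reading comes with each control period).
- camera(name): name is "scene" or "side" or "wrist"; returns a dict with "color" (480x640x3 uint8, blue, green, red), "z_map" (480x640 float32, mm along the optical axis (not along the pixel's ray), 0 where there is no reading), "vertical_fov" (degrees; the focal length in pixels is half the picture's height over the tangent of half this angle, whatever the lens; pixels are square), "cx", "cy" (the principal point, pixels), "xyz" and "rotation" of the camera in the world. Camera axes: x right, y down, z forward; pixel columns grow to the right and rows downward; lengths in mm; the calibration is good to about 2 mm. A picture is of the moment at which its call begins.
- finish_job(): hands the job in, once; it reports no verdict.
The state is a dict: "time_s": time; "joint_positions": joint angles; "qd": joint speeds; "tau": joint torques, N m; "tcp_pos": TCP position; "tool_rot": TCP orientation; "contact_force": force on the tool from outside, world axes, zero at the start; "torque": the same for the moment, N m; "finger_gap": opening from 0.0 (shut) to 1.0 (fully open).
Only numpy, scipy, OpenCV 4.12 (cv2) and the standard library are available. Lean on these libraries where they do the work, as an engineer would, in place of code of your own. Each camera call takes 0.05 s, during which the arm holds its last target.

## Task

The blue guide insert is stuck tight in its steel holder and has to go to the wash. Take the yellow-handled pry bar, set its blade over the brass fulcrum with the tip under the insert's lip, and push the handle down until the insert's lipped end pops up. Lay the bar back on the black mat, then lift the insert out and set it down flat, right way up, in the white wash tray, without disturbing the oil can, the lid stack or the check weight.

Things in the scene. Friction and masses are not known exactly. Their poses are not given: they have to be found in the camera images.
- holder: Fixed steel block on a 202 x 124 mm base, 147 mm high; origin under the pocket's centre at table height, z up, +x from the fulcrum towards the pocket. The pocket is 98 x 64 mm; its walls' tops (z = 147 mm; side walls 20 mm thick) are flush with the seated insert's top, so that the insert's sides cannot be gripped until it is levered up.
- notch (a point): Point in the holder's pry notch (x = -67, z = 147 mm in the holder, at wall-top height). The notch, 46 mm wide, lies between two cheeks from x = -54 to -80 mm and holds the insert's lip. Below the lip a low front wall (top z = 129 mm) has its front face at x = -58 mm; between it and the fulcrum the space is free.
- pocket_floor (a point): Centre of the pocket's floor, z = 107 mm in the holder. Two sprung ball plungers in the side walls (x = -38 mm, 11 mm above this floor) hold the insert in: about 30 to 40 N up at the lip levers it loose (bar tipped about 28 degrees).
- fulcrum (a point): Top of the brass fulcrum roll (14 mm diameter, 50 mm long along the holder's y, axis 7 mm below this point), at x = -110 mm, z = 125 mm in the holder. The blade is laid over it along the holder's x.
- insert_mid (a point): Centre, half-way up, of the blue insert's body; z = 127 mm in the holder when seated. Levered at the lip it tilts about its far (+x) bottom edge; when the lip has risen some 17 mm the plungers snap below it and prop the lip end up, tilted about 10 degrees: the upper 13 mm of its sides then stand clear near the lip end, to be gripped across the 60 mm and lifted straight out.
- insert_lip (a point): Underside of the insert's lip, on its middle line, 7 mm behind the lip's front edge (75 mm to -x of the insert's centre, 28 mm above its underside). Seated it is 135 mm above the table: 10 mm above the fulcrum's top.
- insert: Blue insert, 0.25 kg; origin in the middle of its underside, axes as the holder's when seated. Body 93 (x) x 60 (y) x 40 mm high; from its -x end a lip 40 mm wide, 12 mm thick, top flush with the body's, reaches to 82 mm from the centre. Low on each long side a groove 3.5 mm deep, 5.5 to 17.5 mm above the underside.
- bar: Pry bar, 0.25 kg, 215 mm long; origin in the handle's centre, x towards the blade tip, z up as it lies. Yellow handle 100 (x) x 26 (y) x 30 mm high, black end bands; steel blade 24 mm wide, 5 mm thick, at the handle's mid-height. It lies on the black mat on its handle, the handle's centre 18 mm above the table, the blade free above the mat.
- bar_grip (a point): Centre of the pry bar's handle (same point as bar).
- bar_tip (a point): Middle of the pry bar's blade end, 165 mm along +x from the handle's centre; the blade is 2.5 mm thick to either side of this height.
- tool_mat: Fixed black rubber mat, 110 (x) x 250 (y) x 3 mm; origin under its centre.
- tray: Fixed white wash tray, 140 (x) x 190 (y) mm outside, walls 4 mm thick and 25 mm high, floor about 4 mm; origin under its centre.
- oil_can: Orange oil can with spout, 62 x 80 x 152 mm, loose; origin under its centre. Leave alone.
- lid_stack: Round stack of cream can lids, 73 mm diameter, 86 mm high, loose; origin under its centre. Leave alone.
- check_weight: Grey steel check weight with knob, 38 mm diameter, 61 mm high, loose; origin under its centre. Leave alone.
Things that resemble listed ones, but are neither listed nor needed, are in the scene too. There is more than one size of the holder; the job needs the larger.

How it is judged (in metres and radians):
On the way, in this order (a step that is already met when the one before it is completed fails the run):
1. the bar's tip is under the lip of the still seated insert (x of bar_tip in the frame of holder between -0.081 and -0.05 m and y of bar_tip in the frame of holder between -0.03 and 0.03 m and z of bar_tip in the frame of insert_lip below 0.001 m and z of bar_tip in the frame of holder above 0.11 m and z of insert_lip in the frame of holder below 0.138 m), for 0.1 s.
2. the lip is levered up at least 5 mm by the bar bearing on the holder's fulcrum, without the fingers touching the insert (z of insert_lip in the frame of holder above 0.14 m and contact force between bar and insert above 0.5 N and contact force between bar and holder above 0.5 N and contact force between the fingers and insert below 0.1 N), for 0.02 s.
3. the bar lies released on the black mat while the insert stays propped up in the holder (x of bar_grip in the frame of tool_mat between -0.055 and 0.055 m and y of bar_grip in the frame of tool_mat between -0.125 and 0.125 m and height (world z) of bar_grip below 0.03 m and height (world z) of bar_tip below 0.035 m and contact force between the fingers and bar below 0.1 N and linear speed of bar below 0.02 m/s and z of insert_lip in the frame of holder above 0.14 m and horizontal distance between insert_mid and holder below 0.02 m), for 0.2 s.
At the end, for the whole second after the job is handed in: The insert lies flat and right way up (within 7 degrees) on the floor of the white tray, released and at rest; the pry bar lies released and at rest on the black mat, its handle's centre over the mat and both ends down (x of bar_grip in the frame of tool_mat between -0.055 and 0.055 m and y of bar_grip in the frame of tool_mat between -0.125 and 0.125 m and height (world z) of bar_grip below 0.03 m and height (world z) of bar_tip below 0.035 m and contact force between the fingers and bar below 0.1 N and linear speed of each of bar, insert below 0.02 m/s and x of insert_mid in the frame of tray between -0.045 and 0.045 m and y of insert_mid in the frame of tray between -0.07 and 0.07 m and height (world z) of insert_mid below 0.029 m and angle between insert's own z axis and vertical below 0.12 rad and contact force between insert and tray above 0.5 N and contact force between the fingers and insert below 0.1 N); the robot touches nothing.
It fails at once if the oil can is moved more than 25 mm or tipped over (distance of oil_can from where it was at the start of the episode above 0.025 m or angle between oil_can's own z axis and vertical above 0.3 rad).
It fails at once if the stack of can lids is moved more than 25 mm or tipped over (distance of lid_stack from where it was at the start of the episode above 0.025 m or angle between lid_stack's own z axis and vertical above 0.3 rad).
It fails at once if the check weight is moved more than 25 mm or tipped over (distance of check_weight from where it was at the start of the episode above 0.025 m or angle between check_weight's own z axis and vertical above 0.3 rad).
It fails at once if the insert is dropped: it falls faster than 0.7 m/s while the fingers do not hold it (linear speed of insert above 0.7 m/s and contact force between the fingers and insert below 0.1 N).
It also fails if it takes over 67 s, if anything falls off the work surface, if the arm or the gripper's body presses on something with over 40 N, if the wrist force passes 120 N, or if a joint passes its speed limit or range.

## Working session

There is one attempt and no reset: what is moved stays moved. The work goes in short steps, Python scripts to look and compute and a shell command to move; the robot and the scene stay as the last step left them, time stands still between calls to the robot, and variables do not carry over. Pictures are saved under pics/ and viewed, and the job is handed in when it is done.

```bash
mkdir -p pics; ls; cat > h.py <<'E'
import numpy as np, cv2, pickle
from cell import read_state, camera
def grab(name, tag):
    c=camera(name); pickle.dump(c,open(f'pics/{tag}.pkl','wb')); cv2.imwrite(f'pics/{tag}.png',c['color']); return c
def load(tag): return pickle.load(open(f'pics/{tag}.pkl','rb'))
def R(c):
    r=np.array(c['rotation'],float)
    if r.size==4:
        from scipy.spatial.transform import Rotation as Ro
        return Ro.from_quat([r.ravel()[1],r.ravel()[2],r.ravel()[3],r.ravel()[0]]).as_matrix()
    return r.reshape(3,3)
def f(c): return 240/np.tan(np.radians(c['vertical_fov'])/2)
def px(c,u,v,z=None):
    """world point from depth at pixel (median 3x3) """
    if z is None:
        p=c['z_map'][max(0,v-1):v+2,max(0,u-1):u+2]; p=p[p>0]; z=np.median(p) if p.size else np.nan
    return R(c)@(np.array([(u-c['cx'])/f(c),(v-c['cy'])/f(c),1])*z)+np.array(c['xyz'])
def cloud(c):
    v,u=np.mgrid[0:480,0:640]; z=c['z_map'].astype(float)
    P=np.stack([(u-c['cx'])/f(c)*z,(v-c['cy'])/f(c)*z,z],-1)@R(c).T+np.array(c['xyz'])
    P[z<=0]=np.nan; return P
def proj(c,p):
    q=R(c).T@(np.array(p,float)-np.array(c['xyz'])); return [q[0]/q[2]*f(c)+c['cx'],q[1]/q[2]*f(c)+c['cy']]
def onplane(c,u,v,h):
    d=R(c)@np.array([(u-c['cx'])/f(c),(v-c['cy'])/f(c),1]); o=np.array(c['xyz']); return o+d*(h-o[2])/d[2]
E
python3 - <<'E'
from h import *
for n in ['scene','side','wrist']:
    c=grab(n,n+'0'); print(n,c['xyz'],c['rotation'],c['vertical_fov'],c['cx'],c['cy'])
print(read_state())
E
```

```text
pics
scene [-345.98530707  791.99196452  671.20187791] [ 0.24396304 -0.39180675  0.75194827 -0.47068387] 42.636956125662685 324.3242909767458 235.5500935663257
side [ 585.23246595 -797.91080647  607.18594625] [-0.51814787  0.85513439  0.00404808 -0.01586101] 57.6476521084156 314.24774939975384 244.99139221625825
wrist [524.68978346  70.88578241 373.47990514] [ 1.41691925e-01  9.89910463e-01  2.80565171e-04 -7.71093143e-04] 60.64599690185913 320.5652563800295 246.99707975137179
{'time_s': 0.15, 'joint_positions': array([-4.44213640e-05,  2.60552490e-01, -1.39066726e-01,  1.17269045e+00,
        2.79944186e-05,  1.57080582e+00]), 'qd': array([ 0.00082803, -0.00175908,  0.00486854,  0.00095994,  0.00174147,
       -0.00016202]), 'tau': array([-3.64596281e-05, -4.06005156e+01,  2.54166770e+01,  1.26235068e-02,
       -2.58195018e-05, -1.05726747e-05]), 'tcp_pos': array([ 5.24465528e+02, -1.39809316e-02,  2.18248244e+02]), 'tool_rot': array([-5.44953451e-04,  7.07125646e-01,  7.07087511e-01, -5.25139723e-04]), 'contact_force': array([ 0.69031673,  0.14540626, -0.43553926]), 'torque': array([-0.02424568,  0.02524994, -0.01342219]), 'finger_gap': 0.9974742530125792}
```

View pics/scene0.png

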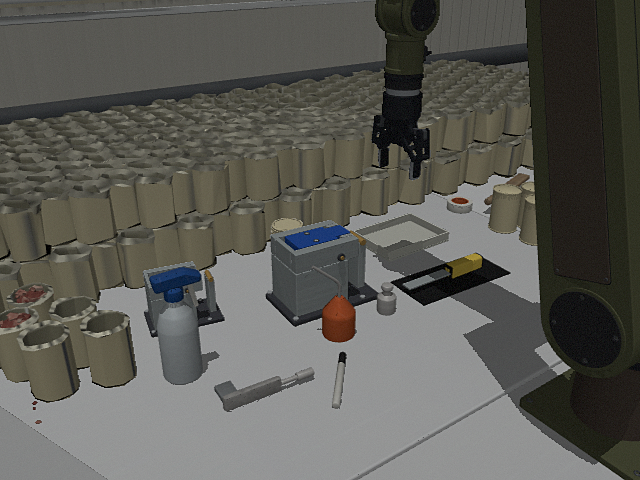

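View pics/side0.png

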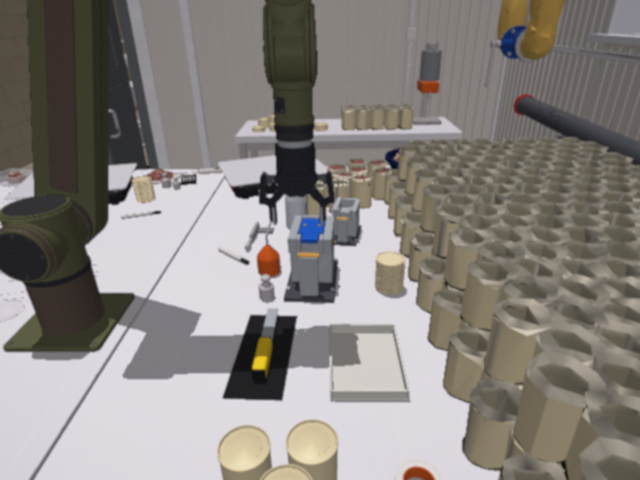

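View pics/wrist0.png

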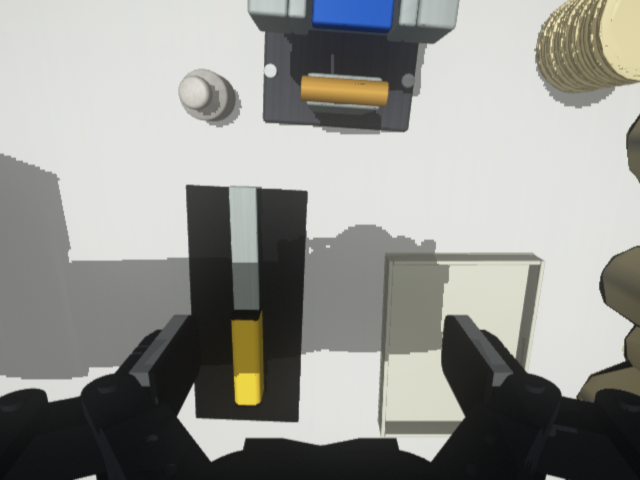

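The wrist view is seen along world y (up = +y). The bar is at (247,300) with its blade up, the fulcrum at (345,90), the tray at (460,345), the weight at (200,95) and the lids at (600,50). Next I'll measure these.

```bash
python3 - <<'E'
from h import *
np.set_printoptions(precision=1,suppress=True)
c=load('wrist0')
for n,u,v in [('bar tip',246,190),('blade mid',246,250),('blade tipL',231,190),('tipR',261,190),('handle near',248,330),('handle end',248,395),('matUL',190,190),('matUR',304,195),('matLL',199,414),('matLR',295,417),
 ('fulL',306,88),('fulR',384,93),('fulc',345,91),('trayUL',388,257),('trayUR',540,258),('trayLL',384,432),('trayfloor',480,300),('basefL',268,122),('basefR',404,128),('lipL',314,20),('lipR',392,27),('wknob',195,93),('lid',610,40)]:
    print(n,px(c,u,v))
# insert from scene & side
for t in ['scene0','side0']:
    c=load(t);P=cloud(c);im=c['color'].astype(int)
    m=(im[...,0]>im[...,2]+60)&(im[...,0]>im[...,1]+40)&(P[...,2]>100)&(P[...,2]<170)
    m&=np.isfinite(P[...,0])
    q=P[m]; print(t,m.sum(),np.nanmin(q,0),np.nanmax(q,0),np.median(q,0))
    m2=cv2.erode(m.astype('uint8'),np.ones((3,3)))>0
    n,l,s,ce=cv2.connectedComponentsWithStats(m.astype('uint8'))
    for i in range(1,n):
        if s[i,4]>50:
            q=P[l==i];print(s[i],np.median(q,0)); print(cv2.minAreaRect(q[:,:2].astype('float32')))
E
python3 -c "
import cv2
a=cv2.imread('pics/wrist0.png')[:140,180:480];cv2.imwrite('pics/w0c.png',cv2.resize(a,None,fx=2.6,fy=2.6,interpolation=2))
a=cv2.imread('pics/scene0.png')[200:340,240:400];cv2.imwrite('pics/s0c.png',cv2.resize(a,None,fx=4,fy=4,interpolation=2))"
```

```text
bar tip [460.   18.9  20.8]
blade mid [457.2 -35.2  20.4]
blade tipL [446.9  18.7  20. ]
tipR [470.2  16.2   2.8]
handle near [ 457.6 -107.9   33.4]
handle end [ 454.2 -177.2   33.7]
matUL [406.2  16.3   3.4]
matUR [509.1  11.8   3.2]
matLL [ 394.3 -223.4    2.9]
matLR [ 496.8 -227.4    2.5]
fulL [516.   92.2 124.7]
fulR [560.4  89.5 124.8]
fulc [538.1  90.5 125.6]
trayUL [586.  -43.6  14.5]
trayUR [722.8 -42.8  19.3]
trayLL [ 588.9 -227.5   24.7]
trayfloor [679.2 -90.4   4.8]
basefL [478.5  75.1   1.5]
basefR [594.8  70.2  11.4]
lipL [521.1 121.8 146.9]
lipR [562.7 122.6 128.3]
wknob [434.3  94.3  60.9]
lid [707.9 124.   86.4]
scene0 765 [465.3 118.4 136.5] [578.5 518.2 169.8] [540.  190.8 148.1]
[285 225  65  25 745] [540.7 189.5 148.1]
((543.1724243164062, 181.58448791503906), (124.5404281616211, 65.37452697753906), 86.73117065429688)
side0 502 [513.1 115.3 134.6] [575.9 241.7 148.7] [542.5 165.5 146.3]
[299 218  26  25 502] [542.5 165.5 146.3]
((543.545654296875, 178.5230712890625), (125.95384979248047, 62.09828186035156), 86.62982177734375)
```

View pics/s0c.png

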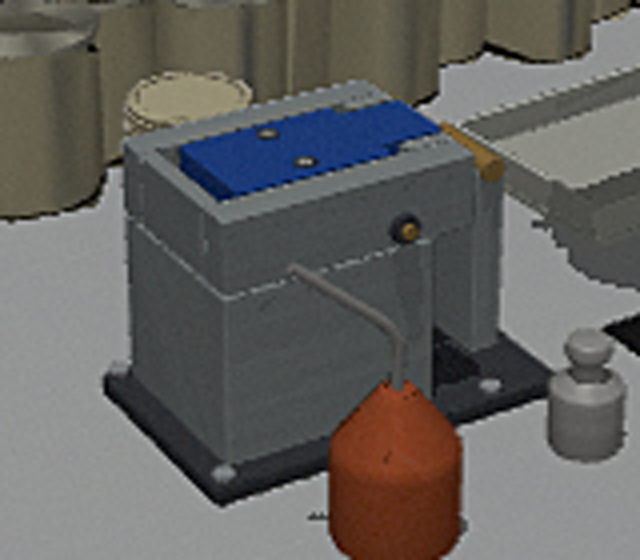

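View pics/w0c.png

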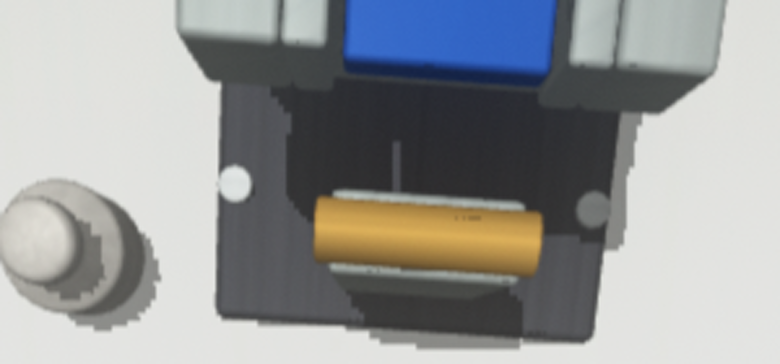

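```bash
cat > bar.py <<'E'
from h import *
import sys
np.set_printoptions(precision=1,suppress=True)
def yellow(c):
    im=c['color'].astype(int); P=cloud(c)
    m=(im[...,2]>im[...,0]+80)&(im[...,1]>im[...,0]+60)&(P[...,2]<60)&(P[...,2]>5)
    return P,m
for t in sys.argv[1:]:
    c=load(t);P,m=yellow(c)
    n,l,s,ce=cv2.connectedComponentsWithStats(m.astype('uint8')); i=1+np.argmax(s[1:,4])
    q=P[l==i]; zt=np.percentile(q[:,2],80); q=q[abs(q[:,2]-zt)<4]
    print(t,s[i],'top z',np.median(q[:,2]),cv2.minAreaRect(q[:,:2].astype('float32')))
E
python3 bar.py wrist0 side0 scene0
python3 - <<'E'
from h import *
np.set_printoptions(precision=1,suppress=True)
import cell; print(cell.tcp_to_tips)
try: print(cell.tcp_to_tips())
except Exception as e: print(e)
c=load('wrist0');P=cloud(c)
m=(P[...,2]>14)&(P[...,2]<26)&(P[...,0]>430)&(P[...,0]<485)&(P[...,1]<40)&(P[...,1]>-75)
q=P[m];print('blade',np.median(q[:,2]),cv2.minAreaRect(q[:,:2].astype('float32')))
im=c['color'].astype(int)
m=(P[...,2]>115)&(P[...,2]<128)&(im[...,2]>im[...,0]+50)
q=P[m];print('fulc',np.percentile(q[:,2],95),cv2.minAreaRect(q[:,:2].astype('float32')))
# holder in scene+side: walls top
for t in ['scene0','side0']:
    c=load(t);P=cloud(c)
    m=(P[...,2]>143)&(P[...,2]<151)&(P[...,0]>460)&(P[...,0]<620)&(P[...,1]>90)&(P[...,1]<290)
    q=P[m];print(t,len(q),np.median(q[:,2]),cv2.minAreaRect(q[:,:2].astype('float32')))
# tray
for t in ['wrist0','scene0','side0']:
    c=load(t);P=cloud(c)
    m=(P[...,2]>20)&(P[...,2]<30)&(P[...,0]>565)&(P[...,0]<750)&(P[...,1]>-260)&(P[...,1]<-20)
    q=P[m];print('tray',t,len(q),np.median(q[:,2]),cv2.minAreaRect(q[:,:2].astype('float32')),q.min(0),q.max(0))
E
```

```text
wrist0 [ 232  320   29   85 2171] top z 32.97319753272305 ((453.1692810058594, -143.34925842285156), (90.87288665771484, 25.039791107177734), 89.08645629882812)
side0 [252 338  20  33 444] top z 32.22340796344969 ((454.7330627441406, -146.50003051757812), (90.32920837402344, 25.232120513916016), 87.62713623046875)
scene0 [465 253  17   9  79] top z 33.938125377874826 ((449.5367736816406, -170.5164337158203), (36.53942108154297, 23.489839553833008), 88.96177673339844)
25.0
'float' object is not callable
blade 20.651901186611582 ((455.5732421875, -26.346519470214844), (97.58534240722656, 24.261760711669922), 89.0318832397461)
fulc 125.84037933305811 ((537.7987670898438, 91.28325653076172), (13.058148384094238, 49.84999084472656), 86.11457061767578)
scene0 1818 147.8723818774505 ((541.0687866210938, 191.7088165283203), (144.55938720703125, 108.74597930908203), 86.67633819580078)
side0 943 146.39642399959462 ((545.828857421875, 188.11102294921875), (144.98992919921875, 103.32371520996094), 86.52198791503906)
tray wrist0 2774 24.615443423252884 ((655.1727905273438, -137.84329223632812), (140.57293701171875, 191.13323974609375), 0.18528851866722107) [ 584.7 -233.4   20. ] [725.5 -42.2  27.6]
tray scene0 555 24.02719510732834 ((654.14990234375, -135.56300354003906), (197.8698272705078, 148.680908203125), 89.9708251953125) [ 579.8 -234.5   20. ] [728.4 -36.6  29.9]
tray side0 704 23.770726251332405 ((656.2367553710938, -139.78433227539062), (140.17637634277344, 193.7185516357422), 0.19071781635284424) [ 585.9 -236.9   20.1] [726.6 -42.7  26.9]
```

Handle centre is about (453.5,-144), top z 33 (expected 33). The bar heads about 88.8°, the holder about 86.4°. Moving over the bar now.

```bash
python3 -m pendant '[[[-24,-12,18],[0,0,0.021],60],[[-24,-12,18],[0,0,0],60],[[-24,-12,18],[0,0,0],60],[[-24,-12,18],[0,0,0],60],[[-24,-12,18],[0,0,0],60],[[-24,-12,18],[0,0,0],60],[[0,0,0],[0,0,0],60],[[0,0,0],[0,0,0],60]]' 100
python3 -c "
from h import *
grab('wrist','wrist1')"; python3 bar.py wrist1
```

```text
time_s: 0.82
tcp_pos: [448.6, -143.1, 109.8]
tool_rot: [-0.002, 0.715, 0.699, -0.001]
contact_force: [0.4, -0.4, -0.1]
finger_gap: 0.704
wrist1 [ 307  174   45  148 6188] top z 33.028942435897164 ((453.1823425292969, -142.86285400390625), (91.35069274902344, 25.36598014831543), 88.51551818847656)
```

View pics/wrist1.png

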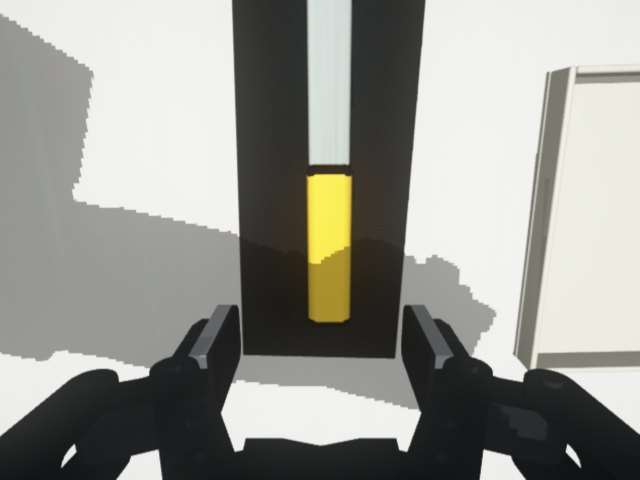

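The picture shows the handle at (330,250) between the open fingers. It measures (453,-143), which agrees with the first view. I'll go down and grip.

```bash
python3 -m pendant '[[[0,4.5,16],[0,0,0],60],[[0,0,16],[0,0,0],60],[[0,0,16],[0,0,0],60],[[0,0,16],[0,0,0],60],[[0,0,15],[0,0,0],60],[[0,0,0],[0,0,0],60],[[0,0,0],[0,0,0],15],[[0,0,0],[0,0,0],15],[[0,0,0],[0,0,0],15],[[0,0,0],[0,0,0],15]]' 110
python3 -m pendant '[[[0,0,0],[0,0,0],15],[[0,0,0],[0,0,0],15],[[0,0,0],[0,0,0],15]]'
```

```text
time_s: 1.7
tcp_pos: [456.2, -143.0, 33.1]
tool_rot: [0.001, 0.714, 0.7, 0.001]
contact_force: [-0.6, 0.5, -0.5]
finger_gap: 0.178
time_s: 1.95
tcp_pos: [455.2, -142.9, 32.2]
tool_rot: [0.0, 0.715, 0.7, 0.0]
contact_force: [-0.1, -0.1, -0.3]
finger_gap: 0.178
```

```bash
python3 -c "
from h import *
grab('wrist','wrist2');grab('side','side2')
a=cv2.imread('pics/side2.png')[180:440,180:440];cv2.imwrite('pics/side2c.png',cv2.resize(a,None,fx=2.2,fy=2.2))"
```

```text
(no output)
```

View pics/wrist2.png

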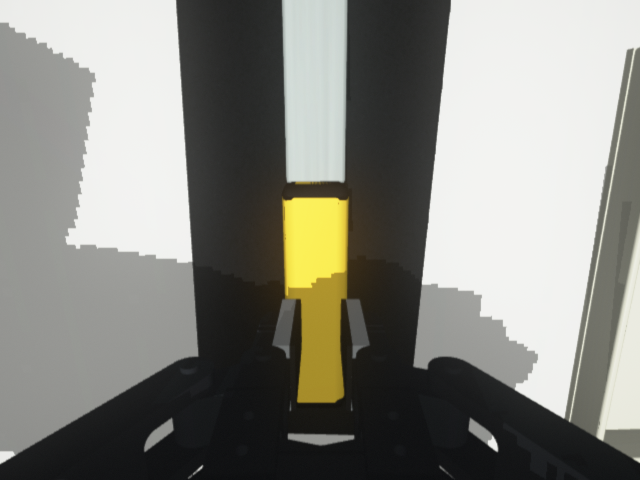

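View pics/side2c.png

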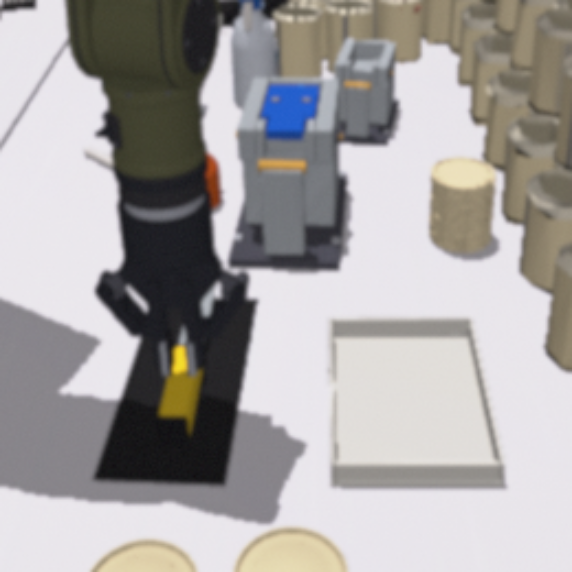

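The pads at (290,325) and (352,325) straddle the handle, but the gap reads narrower than 26 mm. A small lift will test the grip.

```bash
python3 -m pendant '[[[0,0,0],[0,0,0],5],[[0,0,0],[0,0,0],5],[[0,0,0],[0,0,0],5],[[0,0,-10],[0,0,0],5],[[0,0,-15],[0,0,0],5],[[0,0,-15],[0,0,0],5],[[0,0,0],[0,0,0],5],[[0,0,0],[0,0,0],5]]' 110
python3 -c "
from h import *
grab('wrist','wrist3');grab('side','side3')
a=cv2.imread('pics/side3.png')[180:440,180:440];cv2.imwrite('pics/side3c.png',cv2.resize(a,None,fx=2.2,fy=2.2))"
```

```text
time_s: 2.72
tcp_pos: [455.8, -143.1, 72.4]
tool_rot: [0.001, 0.714, 0.7, 0.0]
contact_force: [0.6, -0.7, -0.6]
finger_gap: 0.059
```

View pics/wrist3.png

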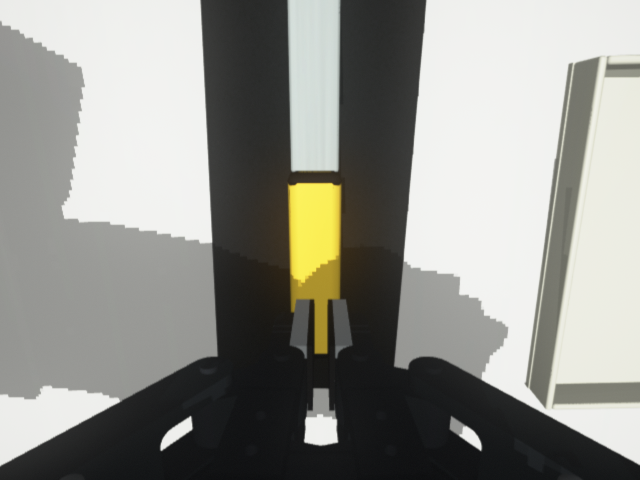

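View pics/side3c.png

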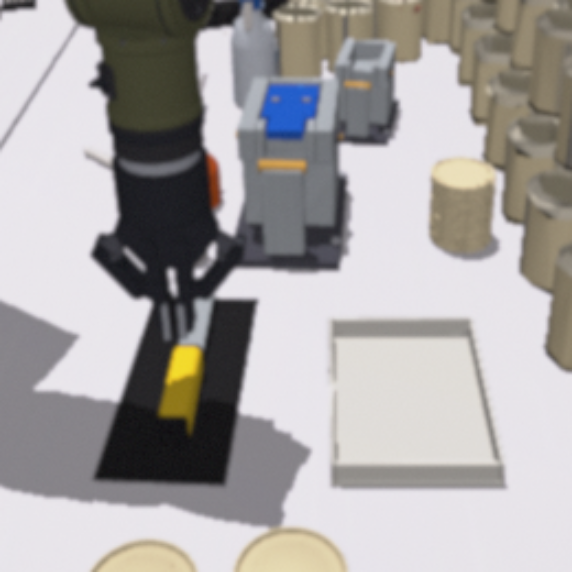

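The lift left the bar on the mat: the fingers closed above it. I'll check where the fingertips really are, from depth.

```bash
python3 - <<'E'
from h import *
np.set_printoptions(precision=1,suppress=True)
for t in ['side2','side3']:
    c=load(t);P=cloud(c)
    m=(abs(P[...,0]-455)<40)&(abs(P[...,1]+143)<25)&(P[...,2]<130)
    v,u=np.where(m)
    im=c['color'].astype(int)
    for r in range(v.min(),v.max()+1,3):
        k=np.where(m[r])[0]
        if len(k): print(t,r,[(int(q),np.round(P[r,q]).astype(int).tolist(),im[r,q].tolist()) for q in k[::max(1,len(k)//5)]])
E
```

```text
side2 311 [(237, [416, -142, 129], [130, 124, 126])]
side2 314 [(238, [415, -135, 116], [82, 78, 79]), (239, [417, -135, 117], [140, 134, 137]), (240, [418, -132, 114], [188, 182, 184]), (244, [431, -152, 129], [84, 80, 81]), (245, [433, -153, 130], [51, 48, 48]), (273, [484, -151, 128], [125, 120, 118])]
side2 317 [(237, [416, -147, 119], [28, 25, 23]), (247, [437, -159, 127], [73, 68, 69]), (253, [448, -159, 128], [36, 31, 30]), (259, [458, -156, 125], [36, 31, 32]), (265, [470, -162, 130], [35, 29, 29]), (279, [493, -139, 112], [40, 36, 38])]
side2 320 [(236, [415, -155, 118], [31, 27, 28]), (242, [421, -136, 103], [39, 34, 34]), (249, [440, -161, 122], [34, 30, 28]), (255, [447, -142, 107], [33, 30, 28]), (266, [472, -163, 123], [35, 29, 29]), (277, [488, -136, 103], [47, 43, 42])]
side2 323 [(237, [416, -155, 111], [35, 30, 29]), (244, [426, -140, 99], [34, 29, 28]), (251, [444, -161, 116], [36, 30, 31]), (264, [467, -161, 115], [36, 31, 30]), (271, [476, -137, 97], [73, 68, 66]), (278, [492, -155, 110], [32, 28, 28])]
side2 326 [(238, [417, -155, 104], [35, 30, 28]), (245, [429
[... 7374 characters left out ...]
(276, [480, -139, 2], [27, 26, 27]), (281, [490, -142, 4], [34, 32, 32])]
side3 365 [(243, [415, -147, 1], [27, 24, 26]), (248, [425, -148, 2], [35, 33, 35]), (267, [467, -167, 20], [22, 99, 117]), (272, [473, -151, 4], [23, 20, 21]), (277, [483, -148, 2], [21, 19, 19]), (283, [494, -147, 1], [22, 23, 25])]
side3 368 [(242, [415, -157, 3], [21, 21, 21]), (247, [425, -156, 2], [21, 20, 19]), (268, [466, -158, 4], [25, 65, 78]), (273, [476, -156, 2], [15, 13, 16]), (278, [486, -158, 3], [24, 21, 21])]
side3 371 [(242, [416, -163, 1], [26, 21, 24]), (247, [426, -164, 2], [24, 23, 22]), (268, [467, -164, 2], [26, 49, 58]), (273, [477, -165, 3], [19, 18, 20]), (278, [486, -164, 1], [24, 21, 22])]
```

```bash
python3 - <<'E'
from h import *
np.set_printoptions(precision=1,suppress=True)
for t in ['wrist0','wrist1','wrist2','wrist3']:
    c=load(t);P=cloud(c);print(t,np.array(c['xyz']))
c=load('wrist3');P=cloud(c)
print(P[300:420:8,305]);print(P[300:420:8,340])
c=load('wrist0');P=cloud(c);print('w0');print(P[320:400:10,180]);print(P[320:400:10,460])
c=load('side0');P=cloud(c);
for r in range(180,225,4): print(r,[(int(u),np.round(P[r,u]).tolist()) for u in (266,270,274,318,322,326)])
print(read_state())
E
```

```text
wrist0 [524.7  70.9 373.5]
wrist1 [450.9 -72.4 265.2]
wrist2 [456.6 -72.  187.5]
wrist3 [457.1 -72.1 227.7]
[[ 450.5 -132.4   89.9]
 [ 450.7 -132.2   97.3]
 [ 450.9 -132.2  103.5]
 [ 451.1 -132.4  109. ]
 [ 451.3 -132.1  114.7]
 [ 451.5 -132.1  119.8]
 [ 451.5 -133.9  121.1]
 [ 451.5 -135.6  122.7]
 [ 451.6 -135.8  126.5]
 [ 451.7 -136.5  129.4]
 [ 451.7 -137.9  131. ]
 [ 451.6 -141.2  129.9]
 [ 451.5 -143.6  130.2]
 [ 451.4 -145.8  130.6]
 [ 451.4 -148.2  130.9]]
[[ 463.1 -131.9   91.8]
 [ 462.8 -132.2   97.8]
 [ 462.5 -132.   104.4]
 [ 462.2 -132.1  110. ]
 [ 462.  -132.2  115.1]
 [ 461.8 -132.2  120. ]
 [ 461.7 -133.6  122. ]
 [ 461.3 -131.7  129.5]
 [ 461.1 -131.2  134.1]
 [ 460.9 -131.7  137.1]
 [ 460.9 -133.   138.5]
 [ 460.8 -134.5  139.7]
 [ 461.1 -141.7  133. ]
 [ 461.1 -144.7  132.4]
 [ 461.  -146.4  133.6]]
w0
[[479.   11.  252.8]
 [481.1  10.7 259.2]
 [481.5   8.2 260.9]
 [481.6   5.6 262.1]
 [482.    3.1 263.8]
 [481.8   0.  264.4]
 [481.7  -3.2 264.8]
 [482.   -5.6 266.4]]
[[569.8  10.8 252.2]
 [567.7  10.6 258.7]
 [566.9   8.8 261.7]
 [  nan   nan   nan]
 [567.2   2.4 
[... 1926 characters left out ...]
 252.0]), (274, [479.0, -11.0, 253.0]), (318, [560.0, 222.0, 147.0]), (322, [574.0, -12.0, 252.0]), (326, [581.0, 223.0, 146.0])]
224 [(266, [380.0, 517.0, 1.0]), (270, [434.0, 238.0, 130.0]), (274, [406.0, 522.0, -1.0]), (318, [561.0, 198.0, 147.0]), (322, [571.0, 201.0, 145.0]), (326, [581.0, 197.0, 147.0])]
{'time_s': 2.8167, 'joint_positions': array([-0.3,  0.3, -0.5,  0.8, -0. ,  1.3]), 'qd': array([-0.,  0., -0.,  0.,  0., -0.]), 'tau': array([ -0. , -38.6,  21.3,  -0. ,  -0. ,   0. ]), 'tcp_pos': array([ 454.5, -142.7,   71.3]), 'tool_rot': array([-0. ,  0.7,  0.7, -0. ]), 'contact_force': array([-0.5,  0.3, -0.9]), 'torque': array([-0., -0.,  0.]), 'finger_gap': 0.061346378077336755}
```

Both cameras put the fingertips about 16 mm *behind* the reported TCP when nearly shut, and 30 mm behind it when open. That contradicts the stated 25 mm ahead; sideways they agree. I'll work from the measured tips: grip with the TCP at about z = -8.

```bash
python3 -m pendant '[[[0,0,0],[0,0,0],60],[[0,0,0],[0,0,0],60],[[0,0,0],[0,0,0],60],[[0,-1.5,0],[0,0,0],60],[[0,0,15],[0,0,0],60],[[0,0,15],[0,0,0],60],[[0,0,15],[0,0,0],60],[[0,0,15],[0,0,0],60],[[0,0,0],[0,0,0],60],[[0,0,0],[0,0,0],60]]' 110
python3 -c "
from h import *
grab('wrist','wrist4');grab('side','side4')
a=cv2.imread('pics/side4.png')[240:440,200:340];b=cv2.imread('pics/wrist4.png')
a=cv2.resize(a,None,fx=3,fy=3);b=cv2.resize(b,None,fx=.6,fy=.6)
o=np.zeros((600,800,3),np.uint8);o[:600,:380]=a[:,:380];o[:288,400:784]=b;cv2.imwrite('pics/v4.png',o)"
```

```text
time_s: 3.65
tcp_pos: [452.4, -142.5, 11.3]
tool_rot: [-0.001, 0.715, 0.7, -0.001]
contact_force: [-0.4, -0.6, -0.2]
finger_gap: 0.704
```

View pics/v4.png

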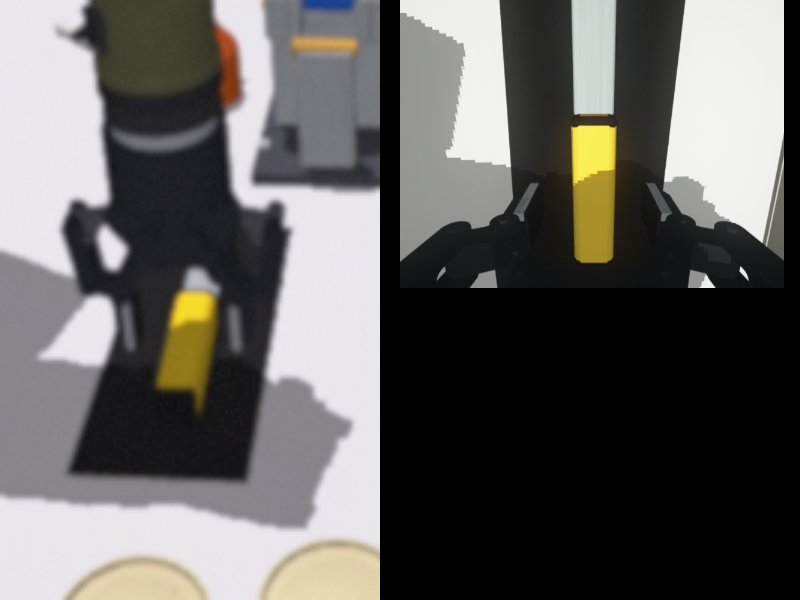

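The fingers straddle the handle, with the tips just above the handle's top. I'll go down 19 mm and close.

```bash
python3 -m pendant '[[[0,0,9],[0,0,0],60],[[0,0,9],[0,0,0],60],[[0,0,0],[0,0,0],60],[[0,0,0],[0,0,0],60],[[0,0,0],[0,0,0],5],[[0,0,0],[0,0,0],5],[[0,0,0],[0,0,0],5],[[0,0,0],[0,0,0],5],[[0,0,0],[0,0,0],5],[[0,0,0],[0,0,0],5]]' 110
```

```text
time_s: 4.58
tcp_pos: [453.8, -142.9, -5.5]
tool_rot: [0.0, 0.714, 0.7, 0.0]
contact_force: [-1.4, -0.3, 5.0]
finger_gap: 0.287
```

```bash
python3 -m pendant '[[[0,0,-10],[0,0,0],5],[[0,0,-20],[0,0,0],5],[[0,0,-25],[0,0,0],5],[[0,0,-25],[0,0,0],5],[[0,0,-25],[0,0,0],5],[[0,0,-25],[0,0,0],5],[[0,0,-25],[0,0,0],5],[[0,0,0],[0,0,0],5],[[0,0,0],[0,0,0],5]]' 110
python3 -c "
from h import *
grab('wrist','wrist5');grab('side','side5');grab('scene','scene5')
a=cv2.imread('pics/side5.png')[180:440,200:340];b=cv2.imread('pics/wrist5.png');d=cv2.imread('pics/scene5.png')[150:350,300:560]
a=cv2.resize(a,(323,600));b=cv2.resize(b,None,fx=.6,fy=.6)
o=np.zeros((600,800,3),np.uint8);o[:600,:323]=a;o[:288,400:784]=b;o[300:600,400:790]=cv2.resize(d,(390,300));cv2.imwrite('pics/v5.png',o)"
```

```text
time_s: 5.33
tcp_pos: [454.5, -143.1, 149.8]
tool_rot: [0.001, 0.715, 0.7, 0.001]
contact_force: [-0.2, -0.8, -3.9]
finger_gap: 0.281
```

View pics/v5.png

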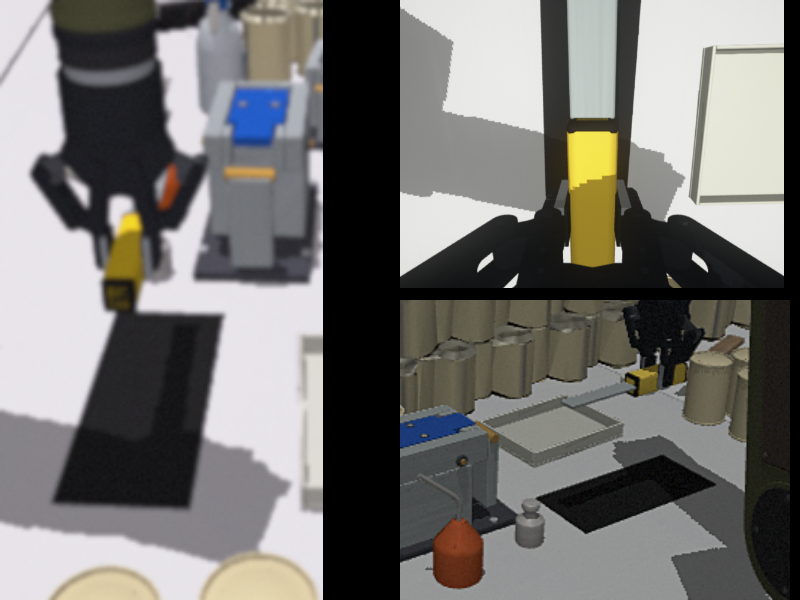

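The bar is lifted and held. Next I measure its pitch and position in the grip.

```bash
cat > pitch.py <<'E'
from h import *
import sys
np.set_printoptions(precision=2,suppress=True)
def blade(t,zr,xr,yr):
    c=load(t);P=cloud(c)
    m=(P[...,2]>zr[0])&(P[...,2]<zr[1])&(P[...,0]>xr[0])&(P[...,0]<xr[1])&(P[...,1]>yr[0])&(P[...,1]<yr[1])
    im=c['color'].astype(int); m&=(im.max(-1)-im.min(-1)<50)&(im.mean(-1)>90)
    m=cv2.erode(m.astype('uint8'),np.ones((3,3)))>0
    q=P[m]; 
    if len(q)<30: print(t,'few',len(q));return
    A=np.c_[np.ones(len(q)),q[:,1]-yr[0]]
    k=np.linalg.lstsq(A,q[:,2],rcond=None)[0]; kx=np.linalg.lstsq(A,q[:,0],rcond=None)[0]
    print(t,'blade top z at y=%g: %.1f slope %.2f deg; x mid %.1f slope %.2f deg; y %.1f..%.1f x %.1f..%.1f n%d'%(yr[0],k[0],np.degrees(np.arctan(k[1])),kx[0],np.degrees(np.arctan(kx[1])),np.percentile(q[:,1],.5),np.percentile(q[:,1],99.5),q[:,0].min(),q[:,0].max(),len(q)))
if __name__=='__main__':
    a=[float(x) for x in sys.argv[2:8]]
    for t in sys.argv[1].split(','): blade(t,a[:2],a[2:4],a[4:6])
E
python3 pitch.py wrist5,side5,scene5 155 205 430 480 -85 60
python3 - <<'E'
from h import *
np.set_printoptions(precision=1,suppress=True)
c=load('wrist5')
for u,v in [(320,215),(320,240),(320,290),(320,350),(320,400)]: print(px(c,u,v))
c=load('wrist5');print(c['xyz'],read_state()['tcp_pos'])
E
```

```text
wrist5 blade top z at y=-85: 176.0 slope -0.11 deg; x mid 455.7 slope 0.87 deg; y -84.4..-38.3 x 444.1..468.1 n12882
side5 few 4
scene5 blade top z at y=-85: 174.6 slope 0.42 deg; x mid 452.5 slope 0.29 deg; y -79.8..20.8 x 443.8..462.2 n139
[455.3 -96.7 188.1]
[ 455.1 -104.2  188.2]
[ 454.8 -119.8  188.9]
[ 454.4 -140.5  188.7]
[ 454.  -159.3  188.5]
[455.6 -72.1 305. ] [ 452.1 -142.4  147.3]
```

Blade centre sits at TCP z + 24 and the bar is level at heading about 89°. I'll move to in front of the fulcrum at height, yawing to the holder's 86.5°.

```bash
python3 -m pendant '[[[6.2,11.9,0],[0,0,0],5],[[6.2,11.9,0],[0,0,0],5],[[6.2,11.9,0],[0,0,0],5],[[6.2,11.9,0],[0,0,0],5],[[6.2,11.9,0],[0,0,0],5],[[6.2,11.9,0],[0,0,0],5],[[0,0,0],[0,0,0.044],5],[[0,0,0],[0,-0.09,0],5],[[0,0,0],[0,0,0],5],[[0,0,0],[0,0,0],5]]' 110
python3 -c "
from h import *
grab('wrist','wrist6');grab('side','side6');grab('scene','scene6')
a=cv2.imread('pics/side6.png')[160:360,220:360];b=cv2.imread('pics/wrist6.png');d=cv2.imread('pics/scene6.png')[170:330,260:480]
a=cv2.resize(a,(400,571));b=cv2.resize(b,None,fx=.6,fy=.6)
o=np.zeros((600,800,3),np.uint8);o[:571,:400]=a;o[:288,410:794]=b;o[300:580,410:795]=cv2.resize(d,(385,280));cv2.imwrite('pics/v6.png',o)"
python3 pitch.py wrist6,side6,scene6 120 190 500 570 -55 80
```

```text
time_s: 6.32
tcp_pos: [526.4, -105.5, 148.6]
tool_rot: [0.03, 0.728, 0.684, -0.032]
contact_force: [0.4, -0.4, -2.6]
finger_gap: 0.278
wrist6 blade top z at y=-55: 170.4 slope -5.08 deg; x mid 529.9 slope 2.72 deg; y -53.1..1.1 x 518.2..544.5 n14814
side6 few 15
scene6 blade top z at y=-55: 171.5 slope -5.07 deg; x mid 527.4 slope 3.57 deg; y -47.4..58.2 x 520.1..542.0 n150
```

View pics/v6.png

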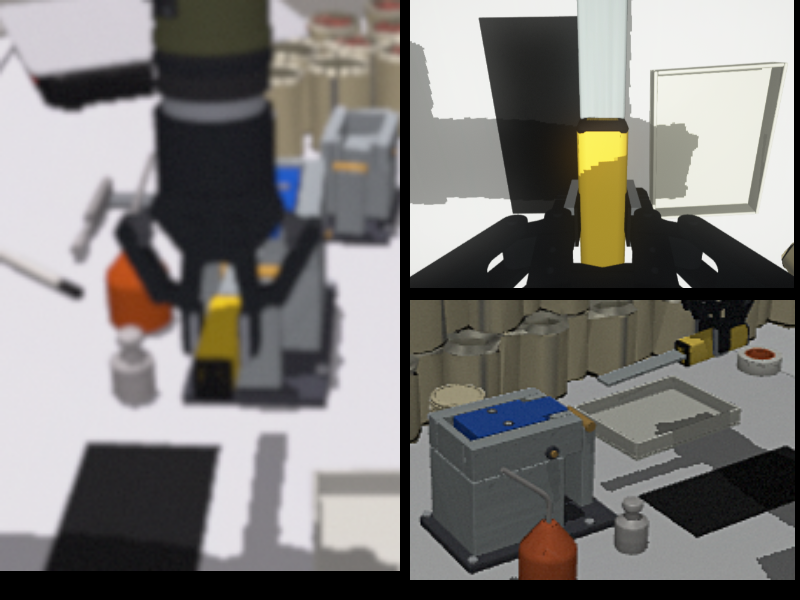

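The bar is 5° tip-down on the holder's line, with its tip at about (536,61). I'll lower it 31 mm, then advance part-way and look.

```bash
python3 -m pendant '[[[0.9,-1.5,10.3],[0,0,0.014],5],[[0.9,0,10.3],[0,0,0],5],[[0.9,0,10.3],[0,0,0],5],[[7,0,-0.62],[0,0,0],5],[[7,0,-0.62],[0,0,0],5],[[7,0,-0.62],[0,0,0],5],[[7,0,-0.62],[0,0,0],5],[[7,0,-0.62],[0,0,0],5],[[0,0,0],[0,0,0],5],[[0,0,0],[0,0,0],5]]' 110
python3 -c "
from h import *
grab('wrist','wrist7');grab('side','side7');grab('scene','scene7')
a=cv2.imread('pics/side7.png')[160:360,220:360];b=cv2.imread('pics/wrist7.png');d=cv2.imread('pics/scene7.png')[200:300,320:440]
a=cv2.resize(a,(400,571));b=cv2.resize(b,None,fx=.5,fy=.5)
o=np.zeros((600,800,3),np.uint8);o[:571,:400]=a;o[:240,410:730]=b;o[250:575,410:800]=cv2.resize(d,(390,325));cv2.imwrite('pics/v7.png',o)"
python3 pitch.py wrist7,side7,scene7 100 160 500 570 -15 100
```

```text
time_s: 7.3
tcp_pos: [527.4, -71.3, 118.3]
tool_rot: [0.031, 0.733, 0.678, -0.032]
contact_force: [0.4, 0.6, -0.5]
finger_gap: 0.283
wrist7 blade top z at y=-15: 139.6 slope -5.01 deg; x mid 531.8 slope 4.09 deg; y -14.3..35.3 x 520.3..547.1 n13706
side7 few 25
scene7 blade top z at y=-15: 140.8 slope -5.30 deg; x mid 528.9 slope 5.05 deg; y -9.3..91.5 x 521.8..547.3 n162
```

View pics/v7.png

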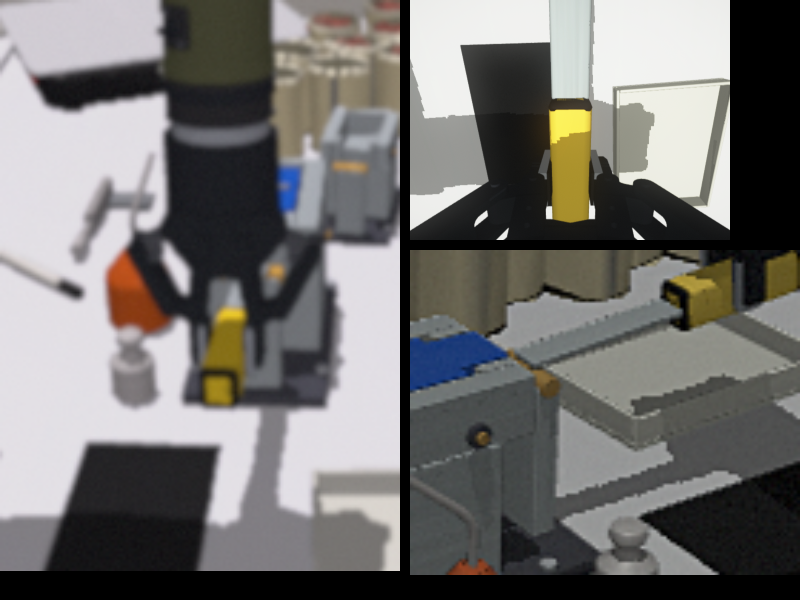

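The tip is just over the fulcrum. I'll raise it 2 mm and slide along the bar's own axis for 37 mm.

```bash
python3 -m pendant '[[[0,0,-2],[0,0,-0.008],5],[[5,-0.5,0],[0,0,0],5],[[5,-0.5,0],[0,0,0],5],[[5,0,0],[0,0,0],5],[[5,0,0],[0,0,0],5],[[5,0,0],[0,0,0],5],[[5,0,0],[0,0,0],5],[[5,0,0],[0,0,0],5],[[0,0,0],[0,0,0],5],[[0,0,0],[0,0,0],5]]' 110
python3 -c "
from h import *
grab('wrist','wrist8');grab('side','side8');grab('scene','scene8')
b=cv2.imread('pics/wrist8.png');d=cv2.imread('pics/scene8.png')[200:290,310:430]
b=cv2.resize(b,None,fx=.5,fy=.5)
o=np.zeros((600,800,3),np.uint8);o[:240,:320]=b;o[0:600,320:800]=cv2.resize(d,(480,360)).repeat(1,0) if 0 else cv2.copyMakeBorder(cv2.resize(d,(480,360)),0,240,0,0,0);cv2.imwrite('pics/v8.png',o)"
python3 pitch.py wrist8,side8,scene8 100 160 500 570 18 131
```

```text
time_s: 8.28
tcp_pos: [528.4, -36.7, 116.6]
tool_rot: [0.031, 0.731, 0.681, -0.033]
contact_force: [-0.4, -0.4, -1.8]
finger_gap: 0.283
wrist8 blade top z at y=18: 138.0 slope -5.21 deg; x mid 532.5 slope 3.52 deg; y 18.8..69.9 x 521.0..547.4 n14036
side8 few 17
scene8 blade top z at y=18: 138.8 slope -5.17 deg; x mid 530.7 slope 3.90 deg; y 20.8..104.1 x 523.0..544.2 n134
```

View pics/v8.png

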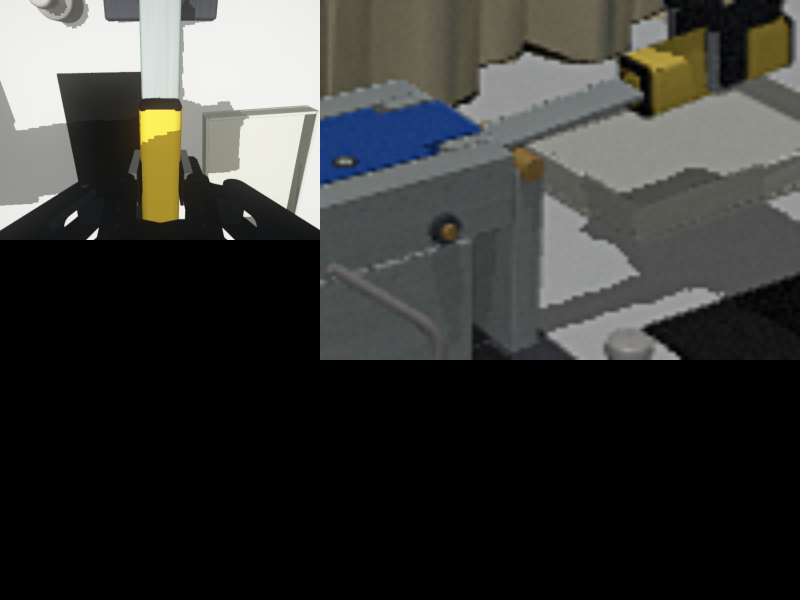

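The blade lies over the fulcrum, about 1.7 mm above it, with the tip under the lip at an estimated holder x of -70. I'll lower it onto the roll and start levering about the roll's axis.

```bash
python3 -m pendant '[[[0,0,1.7],[0,0,0],5],[[0,0,0],[0,0,0],5],[[1.1,0,7.5],[0,0.06,0],5],[[1.1,0,7.5],[0,0.06,0],5],[[1.1,0,7.5],[0,0.06,0],5],[[0,0,0],[0,0,0],5],[[0,0,0],[0,0,0],5]]' 120
python3 -m pendant '[[[1.1,0,7.5],[0,0.06,0],5],[[1.1,0,7.5],[0,0.06,0],5],[[0,0,0],[0,0,0],5]]' 120
python3 -c "
from h import *
grab('wrist','wrist9');grab('side','side9');grab('scene','scene9')
b=cv2.imread('pics/wrist9.png');d=cv2.imread('pics/scene9.png')[200:290,310:430]
b=cv2.resize(b,None,fx=.5,fy=.5)
o=np.zeros((400,800,3),np.uint8);o[:240,:320]=b;o[:360,320:800]=cv2.resize(d,(480,360));cv2.imwrite('pics/v9.png',o)"
python3 pitch.py wrist9,side9,scene9 80 160 500 570 18 131
```

```text
time_s: 9.02
tcp_pos: [528.3, -35.7, 92.4]
tool_rot: [-0.03, 0.732, 0.68, 0.032]
contact_force: [-0.3, -1.7, -0.7]
finger_gap: 0.278
time_s: 9.27
tcp_pos: [528.7, -31.1, 77.0]
tool_rot: [-0.072, 0.728, 0.677, 0.077]
contact_force: [0.3, -0.3, 0.7]
finger_gap: 0.283
wrist9 blade top z at y=18: 114.6 slope 12.15 deg; x mid 532.4 slope 3.67 deg; y 18.7..65.9 x 520.9..547.2 n13219
side9 few 11
scene9 blade top z at y=18: 115.7 slope 11.92 deg; x mid 530.4 slope 3.23 deg; y 27.2..106.1 x 524.7..544.6 n85
```

View pics/v9.png

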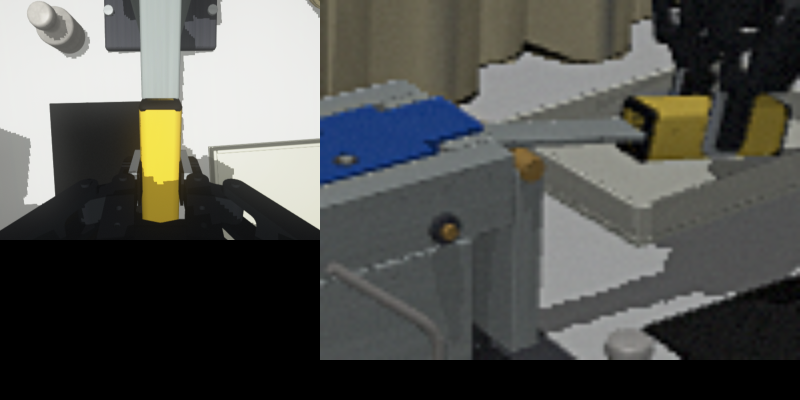

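```bash
python3 -m pendant '[[[1.1,0,7.5],[0,0.06,0],5],[[0,0,0],[0,0,0],5]]' 120
python3 -m pendant '[[[1.1,0,7.5],[0,0.06,0],5],[[0,0,0],[0,0,0],5]]' 120
python3 -c "
from h import *
grab('wrist','wrist10');grab('side','side10');grab('scene','scene10')
b=cv2.imread('pics/wrist10.png');d=cv2.imread('pics/scene10.png')[200:290,310:430]
b=cv2.resize(b,None,fx=.5,fy=.5)
o=np.zeros((400,800,3),np.uint8);o[:240,:320]=b;o[:360,320:800]=cv2.resize(d,(480,360));cv2.imwrite('pics/v10.png',o)"
python3 pitch.py wrist10,side10,scene10 80 160 500 570 18 131
```

```text
time_s: 9.58
tcp_pos: [529.2, -27.9, 70.5]
tool_rot: [-0.092, 0.725, 0.675, 0.099]
contact_force: [0.9, 0.1, 0.0]
finger_gap: 0.281
time_s: 9.75
tcp_pos: [528.9, -25.5, 63.2]
tool_rot: [-0.112, 0.722, 0.672, 0.119]
contact_force: [0.0, -2.0, -1.8]
finger_gap: 0.279
wrist10 blade top z at y=18: 105.8 slope 18.80 deg; x mid 532.2 slope 3.87 deg; y 18.7..65.5 x 520.8..547.0 n13468
side10 few 10
scene10 blade top z at y=18: 106.6 slope 18.84 deg; x mid 529.5 slope 2.36 deg; y 27.0..103.6 x 523.6..540.0 n58
```

View pics/v10.png

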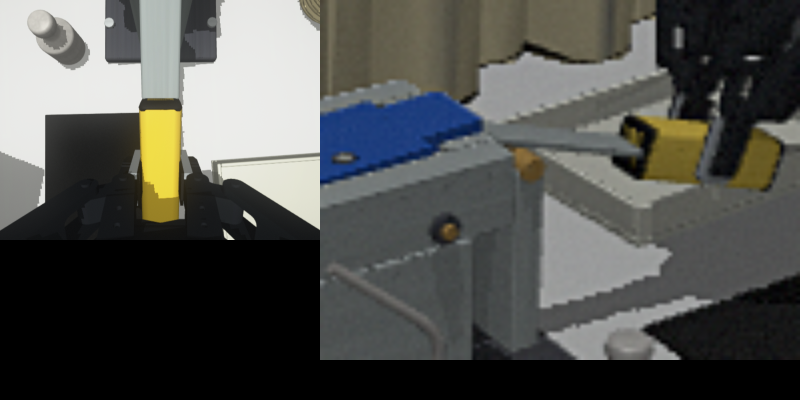

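The insert's lip end is rising (its blue side now shows above the wall) with the bar at 19°. Continuing.

```bash
python3 -m pendant '[[[1.1,0,7.5],[0,0.06,0],5],[[0,0,0],[0,0,0],5]]' 120
python3 -m pendant '[[[1.1,0,7.5],[0,0.06,0],5],[[0,0,0],[0,0,0],5]]' 120
python3 -m pendant '[[[0.6,0,4.4],[0,0.035,0],5],[[0,0,0],[0,0,0],5]]' 120
python3 -c "
from h import *
grab('wrist','wrist11');grab('side','side11');grab('scene','scene11')
b=cv2.imread('pics/wrist11.png');d=cv2.imread('pics/scene11.png')[200:290,310:430]
b=cv2.resize(b,None,fx=.5,fy=.5)
o=np.zeros((400,800,3),np.uint8);o[:240,:320]=b;o[:360,320:800]=cv2.resize(d,(480,360));cv2.imwrite('pics/v11.png',o)"
python3 pitch.py wrist11,side11,scene11 60 160 500 570 18 131
```

```text
time_s: 10.07
tcp_pos: [528.9, -21.9, 56.1]
tool_rot: [-0.132, 0.718, 0.668, 0.141]
contact_force: [0.4, -2.5, -2.2]
finger_gap: 0.279
time_s: 10.23
tcp_pos: [528.8, -17.5, 49.4]
tool_rot: [-0.153, 0.714, 0.664, 0.163]
contact_force: [-0.6, -0.7, -2.6]
finger_gap: 0.28
time_s: 10.4
tcp_pos: [529.8, -14.9, 46.5]
tool_rot: [-0.164, 0.711, 0.661, 0.175]
contact_force: [0.2, -0.5, -2.1]
finger_gap: 0.281
wrist11 blade top z at y=18: 93.7 slope 27.68 deg; x mid 532.5 slope 3.12 deg; y 18.7..65.9 x 520.7..547.1 n14351
side11 few 10
scene11 few 8
```

View pics/v11.png

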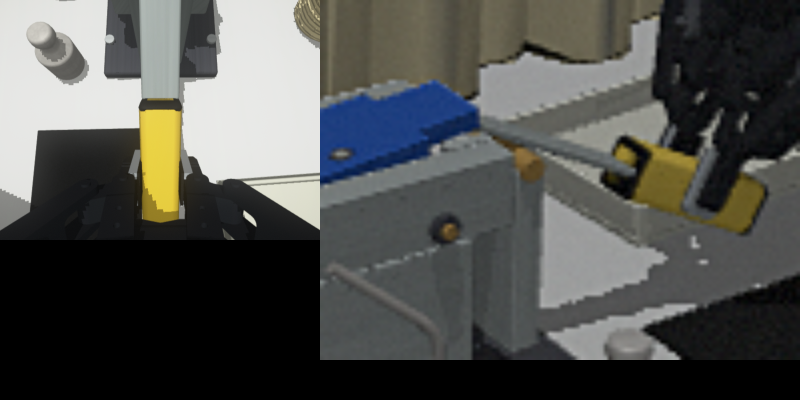

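The lip is clearly up, with the bar at 27.7°. I'll measure the insert's tilt from its blue top.

```bash
cat > ins.py <<'E'
from h import *
import sys
np.set_printoptions(precision=2,suppress=True)
d=np.array([0.061,0.998]);O=np.array([544.5,199.]);
for t in sys.argv[1:]:
    c=load(t);P=cloud(c);im=c['color'].astype(int)
    m=(im[...,0]>im[...,2]+60)&(im[...,0]>im[...,1]+40)&(P[...,2]>125)&(P[...,2]<230)&(P[...,1]<270)&(P[...,1]>60)
    m=cv2.erode(m.astype('uint8'),np.ones((3,3)))>0
    q=P[m]; s=(q[:,:2]-O)@d; y=(q[:,:2]-O)@np.array([-d[1],d[0]])
    A=np.c_[np.ones(len(q)),s,y]; w=np.ones(len(q),bool)
    for _ in range(5):
        k=np.linalg.lstsq(A[w],q[w,2],rcond=None)[0]; r=q[:,2]-A@k; w=abs(r)<3
    print(t,len(q),w.sum(),'z at s=-75: %.1f  at s=-40: %.1f at 45: %.1f tilt %.1f deg; s %.1f..%.1f y %.1f..%.1f'%(k[0]-75*k[1],k[0]-40*k[1],k[0]+45*k[1],np.degrees(np.arctan(k[1])),s[w].min(),s[w].max(),y[w].min(),y[w].max()))
E
python3 ins.py scene0 side0 scene9 scene10 scene11 side11
```

```text
scene0 490 490 z at s=-75: 147.9  at s=-40: 148.0 at 45: 148.1 tilt 0.1 deg; s -73.1..42.9 y -26.3..30.4
side0 359 333 z at s=-75: 146.3  at s=-40: 146.4 at 45: 146.6 tilt 0.1 deg; s -83.3..32.2 y -28.8..25.6
scene9 518 516 z at s=-75: 149.9  at s=-40: 149.4 at 45: 148.2 tilt -0.8 deg; s -74.4..42.2 y -25.5..31.2
scene10 556 550 z at s=-75: 153.4  at s=-40: 151.9 at 45: 148.3 tilt -2.4 deg; s -74.0..42.1 y -23.8..33.3
scene11 588 580 z at s=-75: 159.2  at s=-40: 156.1 at 45: 148.6 tilt -5.1 deg; s -73.4..42.7 y -24.2..30.6
side11 96 86 z at s=-75: 157.9  at s=-40: 155.1 at 45: 148.4 tilt -4.5 deg; s -79.8..29.6 y -29.1..-12.3
```

The lip is up about 11 mm so far, at 5° tilt. It needs 17 mm, so I keep going: the handle still has ground clearance.

```bash
python3 -m pendant '[[[1.1,0,7.5],[0,0.06,0],5],[[0,0,0],[0,0,0],5]]' 120
python3 -m pendant '[[[0.7,0,5],[0,0.04,0],5],[[0,0,0],[0,0,0],5]]' 120
python3 -c "
from h import *
grab('wrist','wrist12');grab('side','side12');grab('scene','scene12')
print(read_state()['joint_positions'])
d=cv2.imread('pics/scene12.png')[200:290,310:430]
cv2.imwrite('pics/v12.png',cv2.resize(d,(640,480)))"
python3 pitch.py wrist12 50 160 500 570 18 131; python3 ins.py scene12 side12
```

```text
time_s: 10.72
tcp_pos: [529.9, -10.8, 40.0]
tool_rot: [-0.184, 0.705, 0.656, 0.197]
contact_force: [0.0, -0.1, -2.0]
finger_gap: 0.281
time_s: 10.88
tcp_pos: [530.0, -7.6, 36.1]
tool_rot: [-0.197, 0.701, 0.652, 0.21]
contact_force: [-0.3, 0.2, -3.0]
finger_gap: 0.279
[-0.3525036   0.54027504 -0.38158856  0.82969093  0.55800223  1.23699909]
wrist12 blade top z at y=18: 84.8 slope 33.42 deg; x mid 532.5 slope 2.70 deg; y 19.9..65.6 x 520.8..546.9 n14674
scene12 552 547 z at s=-75: 159.4  at s=-40: 156.2 at 45: 148.4 tilt -5.2 deg; s -71.3..43.4 y -25.5..31.9
side12 29 26 z at s=-75: 153.4  at s=-40: 150.6 at 45: 144.0 tilt -4.5 deg; s -44.6..30.8 y -29.2..-22.5
```

View pics/v12.png

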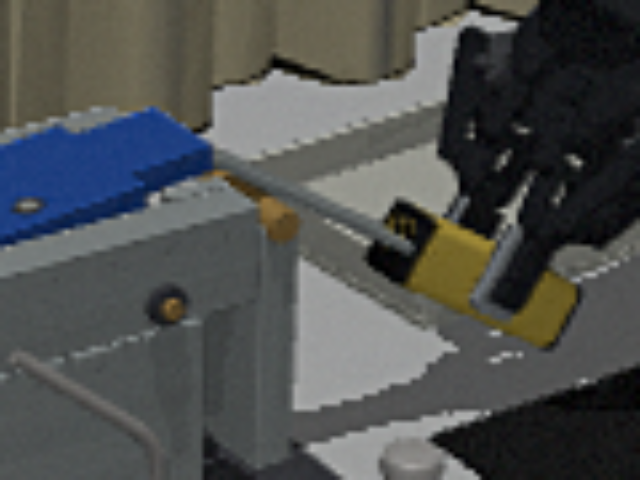

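The lip stopped rising: rotating about the roll drew the tip back to about holder x = -84, the lip's edge, so the bite was too shallow. I'll go back to about 8°, slide in 15 mm deeper (over the 129 mm front wall) and lever again.

```bash
python3 -m pendant '[[[-0.64,0,-7.6],[0,-0.06,0],5],[[-0.64,0,-7.6],[0,-0.06,0],5],[[-0.64,0,-7.6],[0,-0.06,0],5],[[-0.64,0,-7.6],[0,-0.06,0],5],[[-0.64,0,-7.6],[0,-0.06,0],5],[[-0.64,0,-7.6],[0,-0.06,0],5],[[-0.64,0,-7.6],[0,-0.06,0],5],[[0,0,0],[0,0,0],5],[[0,0,0],[0,0,0],5]]' 120
python3 -c "
from h import *
grab('wrist','wrist13');grab('side','side13');grab('scene','scene13')
d=cv2.imread('pics/scene13.png')[200:290,310:430]
cv2.imwrite('pics/v13.png',cv2.resize(d,(640,480)))"
python3 pitch.py wrist13 50 160 500 570 18 131; python3 ins.py scene13 side13
```

```text
time_s: 11.78
tcp_pos: [529.4, -31.3, 84.7]
tool_rot: [-0.055, 0.729, 0.68, 0.062]
contact_force: [-0.2, 0.1, -3.5]
finger_gap: 0.282
wrist13 blade top z at y=18: 119.6 slope 9.45 deg; x mid 532.8 slope 3.24 deg; y 18.6..67.8 x 521.2..547.6 n13733
scene13 570 561 z at s=-75: 159.4  at s=-40: 156.2 at 45: 148.4 tilt -5.3 deg; s -71.1..43.4 y -24.5..31.3
side13 64 60 z at s=-75: 156.8  at s=-40: 154.0 at 45: 147.2 tilt -4.6 deg; s -45.2..30.5 y -29.2..-11.7
```

View pics/v13.png

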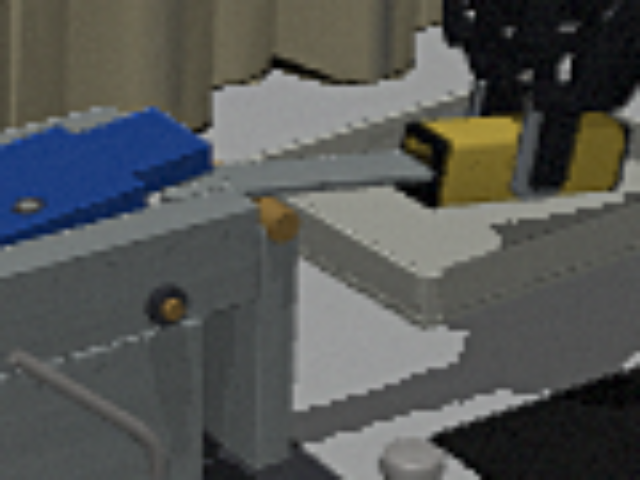

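The insert stays partly raised by itself (5.2°). I'll slide in 16 mm deeper and lever again. The pivot is now about 110 mm ahead of the grip.

```bash
python3 -m pendant '[[[4,0,0],[0,0,0],5],[[4,0,0],[0,0,0],5],[[4,0,0],[0,0,0],5],[[4,0,0],[0,0,0],5],[[0,0,0],[0,0,0],5],[[1.1,0,6.6],[0,0.06,0],5],[[1.1,0,6.6],[0,0.06,0],5],[[1.1,0,6.6],[0,0.06,0],5],[[0,0,0],[0,0,0],5]]' 120
python3 -c "
from h import *
grab('wrist','wrist14');grab('side','side14');grab('scene','scene14')
d=cv2.imread('pics/scene14.png')[200:290,310:430]
cv2.imwrite('pics/v14.png',cv2.resize(d,(640,480)))"
python3 pitch.py wrist14 50 160 500 570 25 131; python3 ins.py scene14 side14
```

```text
time_s: 12.68
tcp_pos: [529.4, -9.9, 66.0]
tool_rot: [-0.118, 0.722, 0.67, 0.125]
contact_force: [-0.2, -1.9, -0.1]
finger_gap: 0.284
wrist14 blade top z at y=25: 107.5 slope 18.51 deg; x mid 532.4 slope 3.73 deg; y 28.5..84.5 x 516.1..558.2 n15138
scene14 632 610 z at s=-75: 171.8  at s=-40: 165.3 at 45: 149.4 tilt -10.6 deg; s -66.6..48.2 y -26.4..32.2
side14 86 61 z at s=-75: 165.8  at s=-40: 161.0 at 45: 149.1 tilt -8.0 deg; s -75.2..28.8 y -29.9..-9.6
```

View pics/v14.png

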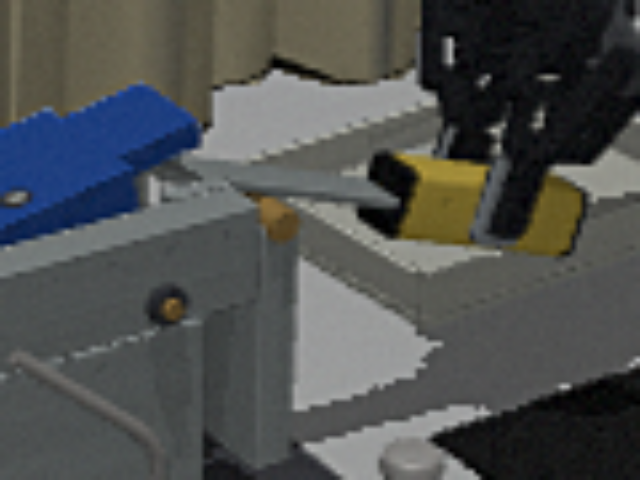

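The insert popped up: tilt about 10°, with the lip clearly above the blade at (190,130). I'll level the bar and withdraw it.

```bash
python3 -m pendant '[[[-0.67,0,-6.6],[0,-0.06,0],5],[[-0.67,0,-6.6],[0,-0.06,0],5],[[-0.67,0,-6.6],[0,-0.06,0],5],[[-0.67,0,-6.6],[0,-0.06,0],5],[[-0.67,0,-6.6],[0,-0.06,0],5],[[0,0,-1],[0,-0.02,0],5],[[0,0,0],[0,0,0],5],[[0,0,0],[0,0,0],5]]' 120
python3 -c "
from h import *
grab('wrist','wrist15');grab('side','side15');grab('scene','scene15')
d=cv2.imread('pics/scene15.png')[200:290,310:430]
cv2.imwrite('pics/v15.png',cv2.resize(d,(640,480)))"
python3 pitch.py wrist15 50 160 500 570 25 131; python3 ins.py scene15 side15
```

```text
time_s: 13.5
tcp_pos: [530.9, -17.8, 101.0]
tool_rot: [-0.009, 0.731, 0.682, 0.012]
contact_force: [0.4, 2.4, 3.2]
finger_gap: 0.283
wrist15 blade top z at y=25: 129.8 slope 0.88 deg; x mid 534.3 slope 2.94 deg; y 31.8..85.8 x 516.1..558.5 n15281
scene15 610 602 z at s=-75: 171.9  at s=-40: 165.3 at 45: 149.4 tilt -10.6 deg; s -66.5..47.4 y -24.6..28.9
side15 23 19 z at s=-75: 162.6  at s=-40: 157.2 at 45: 144.0 tilt -8.8 deg; s -40.4..21.5 y -30.3..-22.6
```

View pics/v15.png

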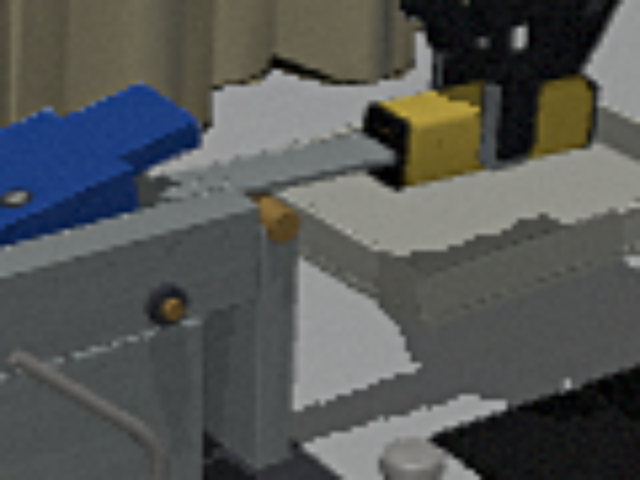

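The insert holds its tilt with the bar clear of the lip. Withdrawing.

```bash
python3 -m pendant '[[[-8,0,-1.5],[0,0,0],5],[[-12,0,0],[0,0,0],5],[[-15,0,0],[0,0,0],5],[[-15,0,0],[0,0,0],5],[[-15,0,0],[0,0,0],5],[[-15,0,0],[0,0,0],5],[[0,0,0],[0,0,0],5]]' 120
python3 -m pendant '[[[-7,-12,0],[0,0,-0.04],5],[[-7,-12,0],[0,-0.015,0],5],[[-7,-12,0],[0,0,0],5],[[-7,-12,0],[0,0,0],5],[[-7,-12,0],[0,0,0],5],[[-7,-11,0],[0,0,0],5],[[0,0,0],[0,0,0],5],[[0,0,0],[0,0,0],5]]' 120
python3 -c "
from h import *
grab('wrist','wrist16');grab('scene','scene16')"
python3 pitch.py wrist16 50 160 420 500 -85 30; python3 ins.py scene16
```

```text
time_s: 14.23
tcp_pos: [522.1, -103.8, 98.1]
tool_rot: [-0.008, 0.733, 0.68, 0.007]
contact_force: [0.4, 0.7, -2.7]
finger_gap: 0.283
time_s: 14.9
tcp_pos: [450.7, -139.2, 98.8]
tool_rot: [-0.003, 0.718, 0.696, 0.004]
contact_force: [0.8, -0.6, -1.5]
finger_gap: 0.281
wrist16 blade top z at y=-85: 125.6 slope 0.51 deg; x mid 452.4 slope 1.76 deg; y -84.4..-34.7 x 441.0..465.5 n13672
scene16 600 589 z at s=-75: 172.1  at s=-40: 165.5 at 45: 149.4 tilt -10.7 deg; s -67.1..46.8 y -26.1..33.5
```

View pics/wrist16.png

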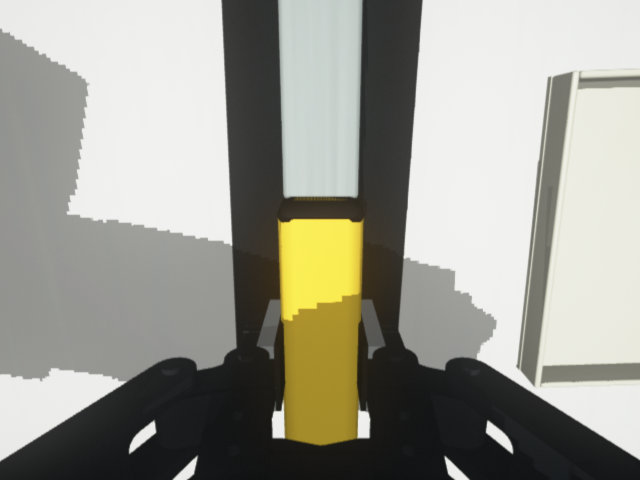

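View pics/scene16.png

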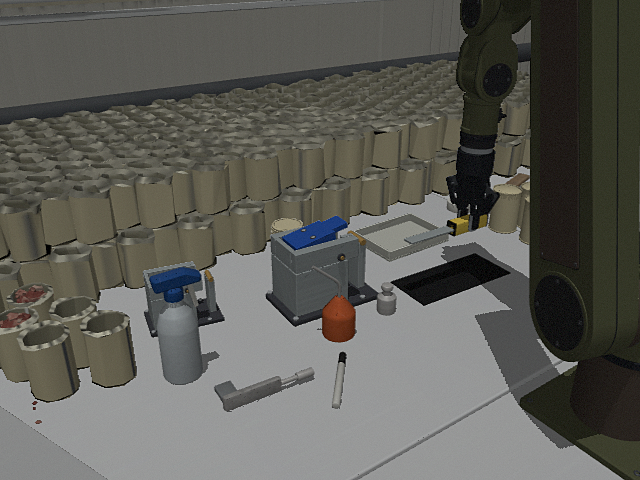

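The bar is level over the mat, blade centre at z ≈ 123. I'll lower it 104 mm and release.

```bash
python3 -m pendant '[[[0,0,20],[0,0,0],5],[[0,0,25],[0,0,0],5],[[0,0,25],[0,0,0],5],[[0,0,20],[0,0,0],5],[[0,0,10],[0,0,0],5],[[0,0,3],[0,0,0],5],[[0,0,0],[0,0,0],5],[[0,0,0],[0,0,0],5]]' 110
python3 -m pendant '[[[0,0,1],[0,0,0],5],[[0,0,0],[0,0,0],5]]' 110
python3 -m pendant '[[[0,0,0],[0,0,0],35],[[0,0,0],[0,0,0],60],[[0,0,0],[0,0,0],60],[[0,0,0],[0,0,0],60],[[0,0,0],[0,0,0],60]]' 110
python3 -c "
from h import *
grab('wrist','wrist17')"
```

```text
time_s: 15.67
tcp_pos: [452.8, -137.6, -4.0]
tool_rot: [-0.002, 0.718, 0.696, 0.004]
contact_force: [-0.2, -0.1, -2.4]
finger_gap: 0.282
time_s: 15.83
tcp_pos: [452.5, -137.8, -4.9]
tool_rot: [-0.002, 0.718, 0.696, 0.004]
contact_force: [0.3, 1.2, -1.7]
finger_gap: 0.279
time_s: 16.25
tcp_pos: [451.9, -137.7, -5.1]
tool_rot: [-0.003, 0.718, 0.696, 0.004]
contact_force: [-0.6, -0.6, -0.6]
finger_gap: 0.7
```

View pics/wrist17.png

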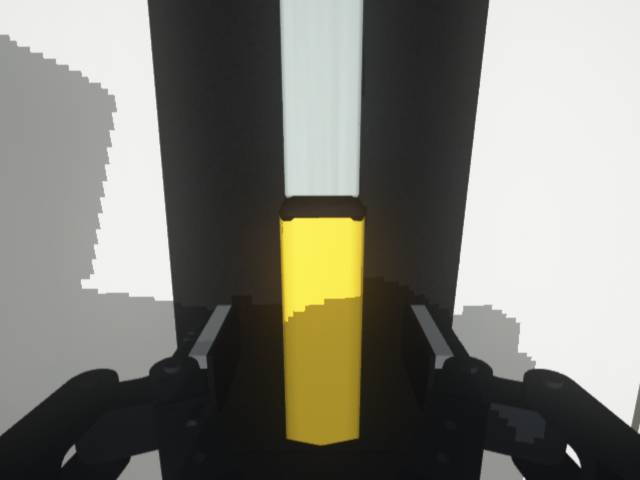

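The bar is released on the mat. Raising, then moving above the insert.

```bash
python3 - <<'E'
from h import *
np.set_printoptions(precision=1,suppress=True)
c=load('wrist17');P=cloud(c)
for u in (205,225,415,430): print(u,[P[r,u].round(0).tolist() for r in range(302,335,5)])
E
python3 -m pendant '[[[0,0,-15],[0,0,0],85],[[0,0,-25],[0,0,0],85],[[0,0,-30],[0,0,0],85],[[0,0,-30],[0,0,0],85],[[0,0,-30],[0,0,0],85],[[0,0,-30],[0,0,0],85],[[0,0,-30],[0,0,0],85],[[0,0,-20],[0,0,0],85],[[0,0,0],[0,0,0],85],[[0,0,0],[0,0,0],85]]' 110
python3 bar.py wrist17; python3 -c "
from h import *
grab('scene','scene18');grab('side','side18')"; python3 bar.py side18; python3 ins.py scene18 side18
```

```text
205 [[408.0, -130.0, 4.0], [407.0, -133.0, 3.0], [407.0, -135.0, 3.0], [406.0, -138.0, 2.0], [413.0, -130.0, 22.0], [416.0, -127.0, 33.0], [417.0, -126.0, 38.0]]
225 [[415.0, -131.0, 2.0], [419.0, -127.0, 18.0], [420.0, -126.0, 24.0], [421.0, -126.0, 27.0], [421.0, -127.0, 30.0], [422.0, -127.0, 34.0], [422.0, -129.0, 33.0]]
415 [[489.0, -133.0, 3.0], [485.0, -128.0, 19.0], [484.0, -128.0, 23.0], [483.0, -128.0, 27.0], [483.0, -128.0, 31.0], [482.0, -130.0, 32.0], [482.0, -130.0, 34.0]]
430 [[495.0, -134.0, 3.0], [495.0, -136.0, 3.0], [495.0, -138.0, 3.0], [488.0, -128.0, 28.0], [487.0, -128.0, 30.0], [486.0, -128.0, 34.0], [485.0, -128.0, 38.0]]
time_s: 17.13
tcp_pos: [452.2, -140.0, 205.8]
tool_rot: [-0.002, 0.718, 0.696, 0.005]
contact_force: [-0.4, -0.1, -0.1]
finger_gap: 0.995
wrist17 [  280   217    84   228 17435] top z 33.078857065435955 ((452.5551452636719, -132.32330322265625), (80.2454833984375, 25.445903778076172), 88.46839141845703)
side18 [253 336  19  34 449] top z 32.33720284161848 ((453.6455383300781, -140.86614990234375), (90.43824768066406, 25.1334228515625), 88.8204345703125)
scene18 608 602 z at s=-75: 172.0  at s=-40: 165.5 at 45: 149.4 tilt -10.7 deg; s -66.1..46.9 y -24.6..29.4
side18 380 156 z at s=-75: 162.1  at s=-40: 158.9 at 45: 151.2 tilt -5.2 deg; s -76.1..29.4 y -29.9..24.7
```

```bash
python3 -m pendant '[[[34,9,0],[0,0,0],85],[[34,9,0],[0,0,0],85],[[34,9,0],[0,0,0],85],[[34,9,0],[0,0,0],85],[[34,9,0],[0,0,0],85],[[34,9,0],[0,0,0],85],[[34,9,0],[0,0,0],85],[[34,9,0],[0,0,0],85],[[34,8.6,0],[0,0,0.03],85],[[0,0,0],[0,0,0],85]]' 110
python3 -m pendant '[[[0,0,0],[0,0,0],85],[[0,0,0],[0,0,0],85]]'
python3 -c "
from h import *
grab('wrist','wrist19');grab('side','side19');grab('scene','scene19')
b=cv2.imread('pics/wrist19.png')
cv2.imwrite('pics/v19.png',b)"
python3 ins.py wrist19 scene19
```

```text
time_s: 18.07
tcp_pos: [542.1, 169.0, 205.5]
tool_rot: [-0.004, 0.727, 0.687, 0.004]
contact_force: [0.3, -0.4, 0.8]
finger_gap: 0.996
time_s: 18.23
tcp_pos: [540.0, 163.1, 206.1]
tool_rot: [-0.004, 0.728, 0.685, 0.002]
contact_force: [0.2, 0.2, -0.1]
finger_gap: 0.994
wrist19 22812 22811 z at s=-75: 171.1  at s=-40: 164.5 at 45: 148.3 tilt -10.8 deg; s -71.0..47.2 y -29.9..29.1
scene19 441 434 z at s=-75: 171.9  at s=-40: 165.3 at 45: 149.2 tilt -10.7 deg; s -35.6..47.1 y -25.4..29.1
```

View pics/v19.png

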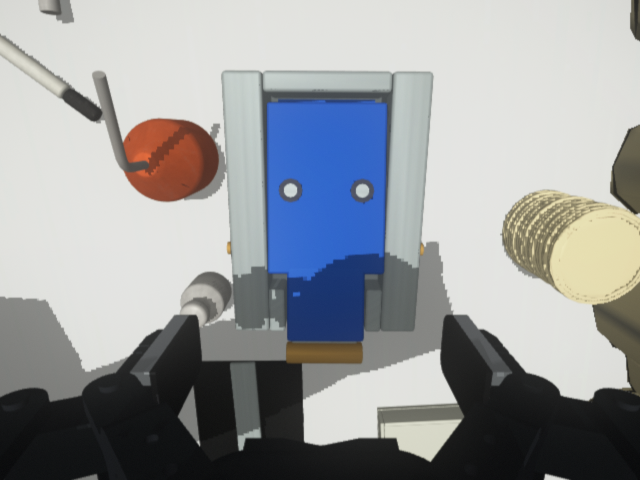

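The insert is propped at 10.7°, confirmed by both views. I'll read its body corners: (269,268), (384,270), (268,106) and (384,104).

```bash
python3 - <<'E'
from h import *
np.set_printoptions(precision=1,suppress=True)
c=load('wrist19')
for u,v in [(271,267),(382,267),(271,107),(383,107),(326,267),(327,107),(326,335),(235,200),(415,200),(232,320),(410,320)]: print(u,v,px(c,u,v))
print(c['xyz'],read_state()['tcp_pos'])
E
```

```text
271 267 [514.9 167.2 162.9]
382 267 [571.6 163.8 162.8]
271 107 [520.5 245.3 148.7]
383 107 [575.6 242.  148.5]
326 267 [543.  165.5 162.8]
327 107 [548.  243.7 148.4]
326 335 [540.9 130.8 170. ]
235 200 [497.1 200.3 147.4]
415 200 [591.6 194.7 147.6]
232 320 [448.1  62.3   0.5]
410 320 [589.  125.5 147.3]
[544.6 232.6 362. ] [540.6 162.2 207.3]
```

Body end edge is at y ≈ 163 with top z ≈ 163, and its middle line at x ≈ 543. I'll go to y = 175 and descend with the fingers at 70 mm, keeping the tips just above the walls.

```bash
python3 -m pendant '[[[6.4,1.2,0],[0,0,0],85],[[6.3,1.2,0],[0,0,0],85],[[0,0,16],[0,0,0],72],[[0,0,16],[0,0,0],72],[[0,0,16],[0,0,0],72],[[0,0,14],[0,0,0],72],[[0,0,8],[0,0,0],72],[[0,0,5],[0,0,0],72],[[0,0,0],[0,0,0],72],[[0,0,0],[0,0,0],72]]' 110
python3 -c "
from h import *
np.set_printoptions(precision=1,suppress=True)
c=grab('wrist','wrist20');grab('side','side20');grab('scene','scene20')
P=cloud(c);print(c['xyz'])
for u in (180,195,205,430,440,455): print(u,[P[r,u].round(0).tolist() for r in range(300,345,5)])
b=cv2.imread('pics/wrist20.png');d=cv2.imread('pics/scene20.png')[150:290,260:400];e=cv2.imread('pics/side20.png')[170:290,260:380]
o=np.zeros((600,800,3),np.uint8);o[:300,:400]=cv2.resize(b,(400,300));o[:400,400:800]=cv2.resize(d,(400,400));o[300:600,:300]=cv2.resize(e,(300,300));cv2.imwrite('pics/v20.png',o)"
```

```text
time_s: 19.22
tcp_pos: [545.0, 177.0, 133.5]
tool_rot: [-0.003, 0.728, 0.685, 0.004]
contact_force: [-0.4, -0.4, -0.4]
finger_gap: 0.842
[549.  246.2 289.5]
180 [[493.0, 189.0, 147.0], [492.0, 186.0, 146.0], [492.0, 184.0, 145.0], [434.0, 117.0, 0.0], [434.0, 115.0, 3.0], [498.0, 186.0, 163.0], [499.0, 186.0, 167.0], [504.0, 190.0, 178.0], [504.0, 190.0, 181.0]]
195 [[499.0, 188.0, 147.0], [498.0, 187.0, 147.0], [498.0, 185.0, 147.0], [504.0, 190.0, 164.0], [505.0, 190.0, 168.0], [506.0, 190.0, 171.0], [507.0, 189.0, 174.0], [508.0, 189.0, 177.0], [509.0, 190.0, 181.0]]
205 [[503.0, 189.0, 148.0], [502.0, 187.0, 148.0], [506.0, 190.0, 160.0], [507.0, 189.0, 163.0], [508.0, 190.0, 168.0], [509.0, 190.0, 171.0], [509.0, 188.0, 172.0], [510.0, 188.0, 174.0], [509.0, 186.0, 174.0]]
430 [[586.0, 183.0, 147.0], [587.0, 181.0, 147.0], [583.0, 185.0, 161.0], [582.0, 185.0, 164.0], [582.0, 184.0, 166.0], [582.0, 182.0, 165.0], [581.0, 181.0, 167.0], [582.0, 179.0, 166.0], [581.0, 178.0, 169.0]]
440 [[590.0, 183.0, 148.0], [590.0, 181.0, 147.0], [587.0, 185.0, 160.0], [585.0, 185.0, 164.0], [584.0, 185.0, 168.0], [584.0, 185.0, 171.0], [583.0, 185.0, 174.0], [581.0, 186.0, 179.0], [582.0, 183.0, 178.0]]
455 [[644.0, 117.0, 0.0], [644.0, 113.0, 0.0], [644.0, 109.0, 0.0], [645.0, 104.0, -0.0], [645.0, 100.0, 0.0], [588.0, 185.0, 171.0], [587.0, 185.0, 175.0], [586.0, 185.0, 178.0], [585.0, 184.0, 180.0]]
```

View pics/v20.png

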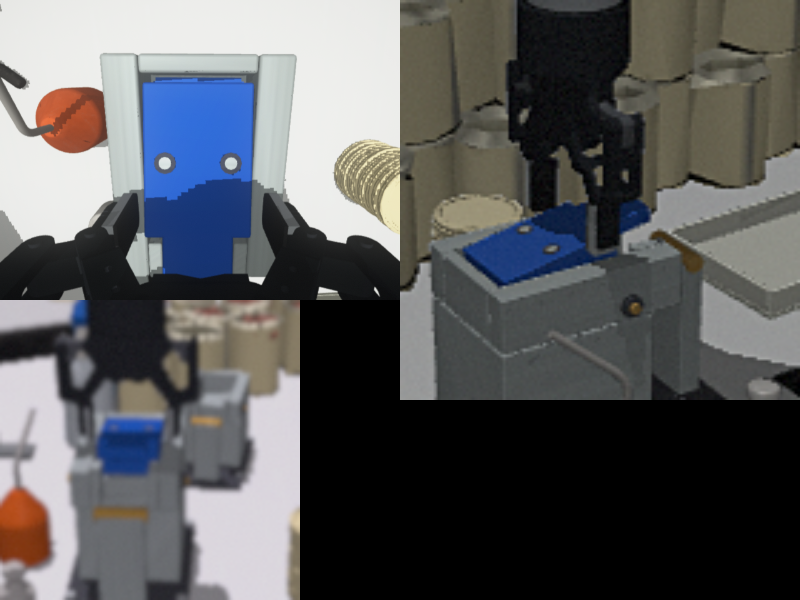

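The tips are at z ≈ 159, both sides of the body centred. Lowering 6 mm, then closing.

```bash
python3 -m pendant '[[[0,-1,3],[0,0,0],72],[[0,0,3],[0,0,0],72],[[0,0,0],[0,0,0],72],[[0,0,0],[0,0,0],50],[[0,0,0],[0,0,0],50],[[0,0,0],[0,0,0],50],[[0,0,0],[0,0,0],50],[[0,0,0],[0,0,0],50]]' 120
python3 -m pendant '[[[0,0,-2],[0,0,0],50],[[0,0,-4],[0,0,0],50],[[0,0,-6],[0,0,0],50],[[0,0,-8],[0,0,0],50],[[0,0,-10],[0,0,0],50],[[0,0,0],[0,0,0],50]]' 120
python3 -c "
from h import *
grab('scene','scene21')
d=cv2.imread('pics/scene21.png')[130:290,250:410]
cv2.imwrite('pics/v21.png',cv2.resize(d,(560,560)))"; python3 ins.py scene21
```

```text
time_s: 20.03
tcp_pos: [544.1, 177.7, 130.4]
tool_rot: [-0.003, 0.728, 0.685, 0.006]
contact_force: [-4.0, -0.9, 18.3]
finger_gap: 0.669
time_s: 20.53
tcp_pos: [545.0, 177.1, 159.3]
tool_rot: [-0.002, 0.728, 0.685, 0.006]
contact_force: [0.6, -0.6, -1.2]
finger_gap: 0.665
scene21 279 273 z at s=-75: 200.3  at s=-40: 193.8 at 45: 178.0 tilt -10.5 deg; s -9.2..47.0 y -25.8..27.7
```

View pics/v21.png

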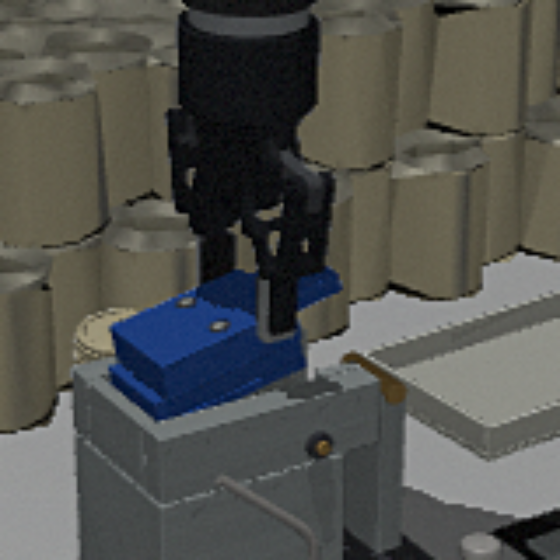

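The insert is lifted out with its tilt kept at 10.5°. I'll raise it more and check the tall cans near the tray first.

```bash
python3 -m pendant '[[[0,0,-15],[0,0,0],50],[[0,0,-15],[0,0,0],50],[[0,0,-15],[0,0,0],50],[[0,0,-15],[0,0,0],50],[[0,0,0],[0,0,0],50]]' 120
python3 - <<'E'
from h import *
np.set_printoptions(precision=1,suppress=True)
for t in ['wrist0','side0','scene18']:
    c=load(t);P=cloud(c).reshape(-1,3);P=P[np.isfinite(P[:,0])]
    for y in range(-250,260,50):
        q=P[(P[:,1]>y)&(P[:,1]<y+50)&(P[:,2]>30)&(P[:,0]>640)&(P[:,0]<860)]
        if len(q)>20: print(t,y,'x min',np.percentile(q[:,0],1).round(),'zmax',np.percentile(q[:,2],99).round())
E
```

```text
time_s: 21.0
tcp_pos: [545.2, 176.6, 219.8]
tool_rot: [-0.002, 0.728, 0.685, 0.006]
contact_force: [0.9, 0.6, -1.9]
finger_gap: 0.669
wrist0 -200 x min 811.0 zmax 46.0
wrist0 -100 x min 792.0 zmax 52.0
wrist0 -50 x min 798.0 zmax 39.0
wrist0 100 x min 700.0 zmax 87.0
wrist0 150 x min 704.0 zmax 68.0
side0 -250 x min 796.0 zmax 217.0
side0 -200 x min 795.0 zmax 218.0
side0 -150 x min 810.0 zmax 221.0
side0 -100 x min 793.0 zmax 214.0
side0 -50 x min 822.0 zmax 217.0
side0 0 x min 794.0 zmax 219.0
side0 50 x min 729.0 zmax 215.0
side0 100 x min 703.0 zmax 219.0
side0 150 x min 716.0 zmax 113.0
side0 200 x min 809.0 zmax 215.0
side0 250 x min 795.0 zmax 220.0
scene18 -250 x min 794.0 zmax 220.0
scene18 -200 x min 790.0 zmax 213.0
scene18 -150 x min 825.0 zmax 222.0
scene18 -100 x min 789.0 zmax 184.0
scene18 -50 x min 795.0 zmax 218.0
scene18 0 x min 791.0 zmax 220.0
scene18 50 x min 786.0 zmax 214.0
scene18 100 x min 711.0 zmax 221.0
scene18 150 x min 715.0 zmax 217.0
scene18 200 x min 792.0 zmax 216.0
scene18 250 x min 793.0 zmax 221.0
```

Cans begin at x ≥ 790, so the way is clear. Moving over the tray while turning square and levelling.

```bash
python3 -m pendant '[[[-15,6,0],[0,0,0],50],[[-27,10.8,0],[0,0,0],50],[[-28,11.2,0],[0,0,0],50],[[-28,11.2,0],[0,0,0],50],[[-28,11.2,0],[0,0,0],50],[[-28,11.2,0],[0,0,0],50],[[-28,11.2,0],[0,0,0],50],[[-28,11.2,0],[0,0,0],50],[[-28,11.2,0],[0,0,0],50],[[-28,11.2,0],[0,0,0],50]]' 120
python3 -m pendant '[[[-28,11.2,0],[0,0,0],50],[[-18,7.2,0],[0,0,0],50],[[-10,4,0],[0,0,0],50],[[0,0,0],[0,0,-0.06],50],[[0,0,0],[0,0.06,0],50],[[0,0,0],[0,0.06,0],50],[[0,0,0],[0,0.06,0],50],[[0,0,0],[0,0,0],50],[[0,0,0],[0,0,0],50]]' 120
python3 -c "
from h import *
np.set_printoptions(precision=2,suppress=True)
for n in ['wrist','side','scene']:
    c=grab(n,n+'22');P=cloud(c);im=c['color'].astype(int)
    m=(im[...,0]>im[...,2]+50)&(im[...,0]>im[...,1]+30)&(P[...,2]>120)&(P[...,1]<50)&(P[...,2]<280)&(P[...,0]<800)
    m=cv2.erode(m.astype('uint8'),np.ones((3,3)))>0
    q=P[m]
    if len(q)<30: print(n,len(q));continue
    print(n,len(q),np.percentile(q,[1,50,99],axis=0))
    w=q[:,2]>np.percentile(q[:,2],30) if n!='wrist' else np.ones(len(q),bool)
    A=np.c_[np.ones(len(q)),q[:,0]-655,q[:,1]+122]
    for _ in range(8):
        k=np.linalg.lstsq(A[w],q[w,2],rcond=None)[0];w=abs(q[:,2]-A@k)<3
    print('plane',k[0],np.degrees(np.arctan(k[1:])),w.sum())
a=cv2.resize(cv2.imread('pics/side22.png')[140:420,220:500],(400,400));b=cv2.resize(cv2.imread('pics/wrist22.png'),(400,300));d=cv2.resize(cv2.imread('pics/scene22.png')[130:290,330:530],(400,300))
o=np.zeros((600,800,3),np.uint8);o[:400,:400]=a;o[:300,400:]=b;o[300:,400:]=d;cv2.imwrite('pics/v22.png',o)"
```

```text
time_s: 21.83
tcp_pos: [633.3, -97.3, 213.1]
tool_rot: [-0.004, 0.728, 0.685, 0.004]
contact_force: [0.1, 0.8, -1.7]
finger_gap: 0.669
time_s: 22.58
tcp_pos: [652.0, -153.5, 212.7]
tool_rot: [-0.067, 0.705, 0.703, 0.067]
contact_force: [-0.3, 0.5, -2.1]
finger_gap: 0.667
wrist 46738 [[ 623.73 -190.96  219.51]
 [ 651.98 -134.94  242.53]
 [ 680.54  -83.21  244.21]]
plane 242.35411774672653 [-0.06 -0.76] 45865
side 1157 [[ 626.49 -210.96  206.3 ]
 [ 652.75 -172.94  241.92]
 [ 679.49  -99.81  244.06]]
plane 241.87799266634107 [-0.19 -0.54] 882
scene 649 [[ 617.76 -163.9   207.42]
 [ 633.89  -98.55  232.13]
 [ 675.14  -77.39  245.67]]
plane 242.42789642652397 [ 3.89 -5.97] 161
```

View pics/v22.png

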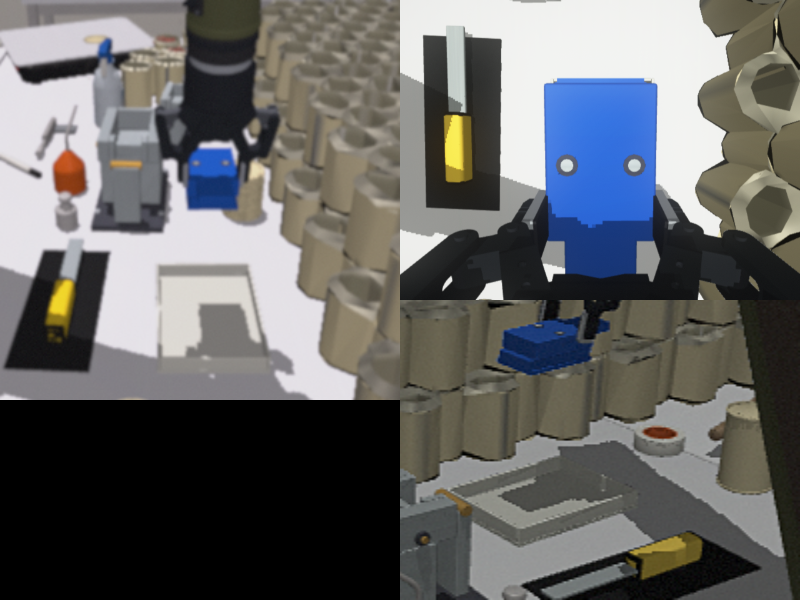

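The insert is level within 0.8°, top at z ≈ 242, and over the tray. Lowering about 182 mm first.

```bash
python3 -m pendant '[[[-3.1,0.3,20],[0,0,0],50],[[-3.1,0.3,20],[0,0,0],50],[[-3.1,0.3,20],[0,0,0],50],[[-3.1,0.3,20],[0,0,0],50],[[-3.1,0.3,20],[0,0,0],50],[[-3.1,0.3,20],[0,0,0],50],[[-3.1,0.3,20],[0,0,0],50],[[-3.1,0.3,20],[0,0,0],50],[[-3.1,0.3,20],[0,0.01,0],50],[[0,0,0],[0,0,0],50]]' 120
cat > fl.py <<'E'
from h import *
import sys
np.set_printoptions(precision=2,suppress=True)
for n in ['wrist','side','scene']:
    c=grab(n,n+sys.argv[1]);P=cloud(c);im=c['color'].astype(int)
    m=(im[...,0]>im[...,2]+50)&(im[...,0]>im[...,1]+30)&(P[...,2]>8)&(P[...,1]<0)&(P[...,2]<280)&(P[...,0]<800)&(P[...,0]>570)
    m=cv2.erode(m.astype('uint8'),np.ones((3,3)))>0
    q=P[m]
    if len(q)<30: print(n,len(q));continue
    print(n,len(q),np.percentile(q,[1,50,99],axis=0).tolist())
    w=q[:,2]>np.percentile(q[:,2],40)
    A=np.c_[np.ones(len(q)),q[:,0]-655,q[:,1]+122]
    for _ in range(8):
        k=np.linalg.lstsq(A[w],q[w,2],rcond=None)[0];w=abs(q[:,2]-A@k)<3
    print('plane',k[0],np.degrees(np.arctan(k[1:])),w.sum())
a=cv2.resize(cv2.imread(f'pics/side{sys.argv[1]}.png')[200:420,280:500],(400,400));b=cv2.resize(cv2.imread(f'pics/wrist{sys.argv[1]}.png'),(400,300));d=cv2.resize(cv2.imread(f'pics/scene{sys.argv[1]}.png')[180:290,340:480],(400,300))
o=np.zeros((600,800,3),np.uint8);o[:400,:400]=a;o[:300,400:]=b;o[300:,400:]=d;cv2.imwrite(f'pics/v{sys.argv[1]}.png',o)
E
python3 fl.py 23
```

```text
time_s: 23.57
tcp_pos: [652.3, -144.7, 27.8]
tool_rot: [-0.073, 0.704, 0.704, 0.069]
contact_force: [-1.4, -0.4, -2.3]
finger_gap: 0.666
wrist 46716 [[624.1783461574836, -182.84379626805347, 35.34998009304968], [652.3981316596512, -127.14070153633239, 57.78255937600058], [680.9262990987895, -74.4916341980137, 59.255814786746924]]
plane 57.77346276376873 [-0.37 -0.07] 45857
side 896 [[627.4026963524523, -203.66006417598868, 24.807848479490726], [654.201140152256, -165.54950716819883, 58.77819981232523], [680.4416292991583, -110.30403504347305, 61.12457087191791]]
plane 58.975704628989504 [-0.11  0.08] 767
scene 634 [[620.6487954200658, -158.94336295351584, 26.55217231532766], [636.8872619376076, -91.36291551324041, 53.1382360647072], [676.3335466180868, -70.34696167533075, 64.80221356862525]]
plane 62.35246303914905 [ 0.92 -0.66] 240
```

View pics/v23.png

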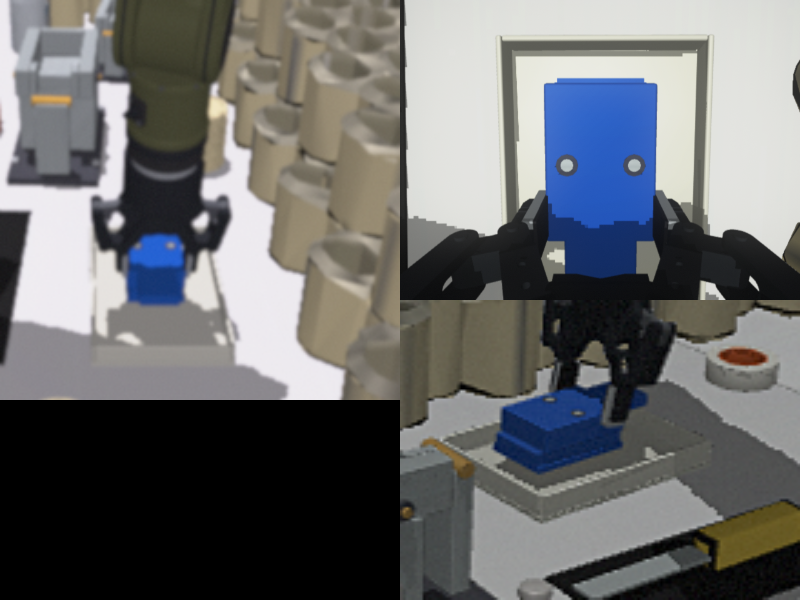

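The insert is over the tray, level, with its underside about 13 mm above the floor. Lowering gently.

```bash
python3 -m pendant '[[[-1,0,5],[0,0,0],50],[[-0.8,0,4],[0,0,0],50],[[-0.5,0,2.5],[0,0,0],50],[[0,0,0],[0,0,0],50],[[0,0,0],[0,0,0],50]]' 120
python3 -m pendant '[[[-0.3,0,1.5],[0,0,0],50],[[0,0,0],[0,0,0],50],[[0,0,0],[0,0,0],50]]' 120
```

```text
time_s: 24.13
tcp_pos: [655.4, -146.6, 20.3]
tool_rot: [-0.07, 0.704, 0.703, 0.071]
contact_force: [0.5, -0.6, -1.6]
finger_gap: 0.666
time_s: 24.38
tcp_pos: [655.5, -146.6, 18.7]
tool_rot: [-0.07, 0.704, 0.703, 0.071]
contact_force: [0.1, -0.7, -2.3]
finger_gap: 0.668
```

```bash
python3 fl.py 24
```

```text
wrist 46969 [[627.1280026555728, -184.64929552165782, 26.279232964999686], [655.6355249504305, -128.4310446036245, 48.65527566212819], [683.9207556948966, -76.40875325300205, 50.12173352713654]]
plane 48.64508862157874 [ 0.04 -0.17] 46169
side 891 [[630.2117066550699, -205.22831049636852, 15.77041998386801], [655.6300276239004, -167.81420995025587, 47.5320973175327], [682.3593062430833, -113.70094362241744, 49.9796537802413]]
plane 47.82600198288225 [0.19 0.07] 756
scene 622 [[620.9149161935425, -157.6473788057844, 13.152368902237995], [641.229648579513, -92.56304739445835, 41.716859455457495], [678.4634005896395, -71.291100550107, 51.78839701913882]]
plane 49.368314444524174 [ 0.31 -0.14] 248
```

Still about 3–4 mm above the floor, with the weight still on the gripper.

```bash
python3 -m pendant '[[[-0.4,0,2],[0,0,0],50],[[0,0,0],[0,0,0],50],[[0,0,0],[0,0,0],50]]' 120
python3 -m pendant '[[[-0.2,0,1],[0,0,0],50],[[0,0,0],[0,0,0],50],[[0,0,0],[0,0,0],50]]' 120
python3 -m pendant '[[[-0.2,0,1],[0,0,0],50],[[0,0,0],[0,0,0],50],[[0,0,0],[0,0,0],50]]' 120
```

```text
time_s: 24.78
tcp_pos: [655.3, -146.4, 16.4]
tool_rot: [-0.07, 0.704, 0.703, 0.071]
contact_force: [-0.3, 0.9, -2.3]
finger_gap: 0.664
time_s: 25.03
tcp_pos: [655.4, -146.5, 15.5]
tool_rot: [-0.07, 0.704, 0.703, 0.071]
contact_force: [0.7, -0.5, -2.3]
finger_gap: 0.67
time_s: 25.28
tcp_pos: [655.4, -146.5, 14.5]
tool_rot: [-0.07, 0.704, 0.703, 0.071]
contact_force: [-0.5, -0.5, -2.3]
finger_gap: 0.668
```

```bash
python3 fl.py 25
```

```text
wrist 46692 [[627.0702601985793, -184.63815347317, 22.075291936790485], [655.2959343800906, -128.4286094258273, 44.49810528596913], [683.7963854374921, -76.31894864544293, 45.95084883962785]]
plane 44.48928130605788 [ 0.04 -0.15] 45887
side 881 [[629.130946728551, -204.78749366375746, 11.44531565922548], [655.8470208225549, -167.15162249593254, 43.56680778825239], [682.5902154979965, -113.84192660628038, 45.84027213748573]]
plane 43.709501662231354 [0.2  0.04] 767
scene 540 [[621.6120381422733, -171.1824605546579, 10.550836176126387], [639.633955413934, -97.52050021821344, 40.745259014339126], [677.6909095813966, -73.3182579679255, 48.090191586220165]]
plane 45.170672095578766 [ 1.11 -0.18] 250
```

```bash
python3 -m pendant '[[[-0.2,0,1],[0,0,0],50],[[0,0,0],[0,0,0],50],[[0,0,0],[0,0,0],50]]' 120
python3 -m pendant '[[[-0.1,0,0.5],[0,0,0],50],[[0,0,0],[0,0,0],50],[[0,0,0],[0,0,0],50]]' 120
```

```text
time_s: 25.68
tcp_pos: [655.7, -146.5, 14.2]
tool_rot: [-0.07, 0.704, 0.703, 0.071]
contact_force: [-1.3, -0.3, 3.3]
finger_gap: 0.666
time_s: 25.93
tcp_pos: [655.7, -146.5, 14.2]
tool_rot: [-0.07, 0.704, 0.703, 0.072]
contact_force: [-1.7, 0.4, 5.7]
finger_gap: 0.669
```

It touches the floor (the force reverses to +5.7 N). Opening and retreating.

```bash
python3 -m pendant '[[[0,0,0],[0,0,0],66],[[0,0,0],[0,0,0],72],[[0,0,0],[0,0,0],78],[[0,0,0],[0,0,0],78],[[0,0,-6],[0,0,0],78],[[0,0,-15],[0,0,0],78],[[0,0,-25],[0,0,0],78],[[0,0,-30],[0,0,0],78],[[0,0,-30],[0,0,0],78],[[0,0,-30],[0,0,0],78]]' 120
python3 -m pendant '[[[0,0,-30],[0,0,0],78],[[0,0,0],[0,0,0],78],[[0,0,0],[0,0,0],78]]' 120
python3 fl.py 26; python3 bar.py side26
```

```text
time_s: 26.77
tcp_pos: [655.0, -173.7, 147.9]
tool_rot: [-0.07, 0.704, 0.703, 0.071]
contact_force: [0.5, -0.2, -0.4]
finger_gap: 0.914
time_s: 27.02
tcp_pos: [656.7, -180.5, 178.6]
tool_rot: [-0.067, 0.704, 0.703, 0.072]
contact_force: [0.1, -0.2, -0.1]
finger_gap: 0.917
wrist 11044 [[627.3166109981784, -200.36315613541382, 22.595960792605435], [655.3416987451785, -136.79143999613242, 44.248193859819025], [683.754597430271, -77.44081634136448, 45.92242518832149]]
plane 44.24304887035852 [ 0.07 -0.04] 10912
side 1132 [[628.3757054604259, -205.36309883191956, 19.98949289542685], [655.2615152349572, -155.467684054286, 43.174450132673144], [682.5872672771164, -88.73841793938088, 45.603410351987954]]
plane 43.33142541910071 [-0.12  0.01] 1018
scene 672 [[621.0497579336215, -193.15006392807967, 10.801713342497846], [639.3871967645325, -111.59175572687047, 42.91532696190848], [677.4489016706236, -74.93249031357189, 47.59428584743004]]
plane 44.667647929902515 [-0.54 -0.21] 369
side26 [253 337  19  32 429] top z 32.540568804307895 ((453.54052734375, -142.456787109375), (89.1762924194336, 25.33429718017578), 89.70201110839844)
```

View pics/v26.png

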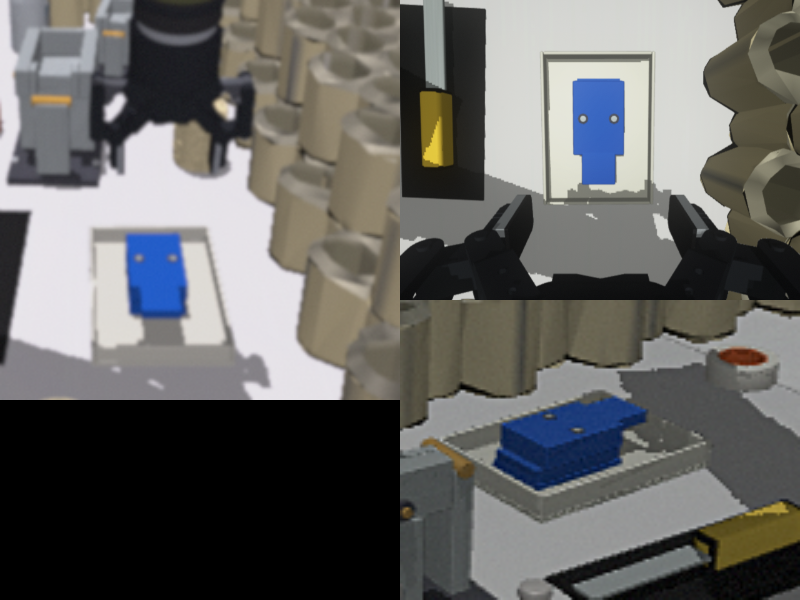

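View pics/scene26.png

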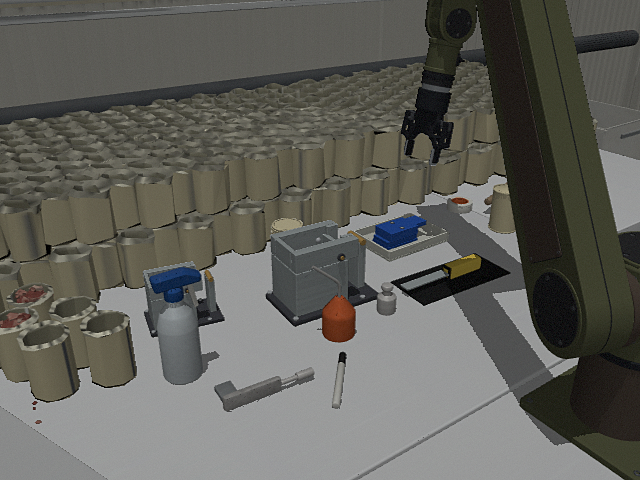

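The insert lies flat in the tray, centred near (655,-123), with its top at 44 mm and tilt under 1°. The bar lies on the mat at (453,-142). The oil can, weight and lids show no visible change, and the gripper is clear.

```bash
python3 -c "
from cell import finish_job
print(finish_job())"
```

```text
the job is handed in; nothing more can be done
None
```

The insert is out of the holder and lying flat, right way up, in the white wash tray. The pry bar is back on the black mat, and I handed the job in at about 27 s of the 67 s allowed. No verdict was reported.

**Last checks**
- **Insert:** it is near (655, -123) mm, inside the tray. Two views put its top at 43–44 mm and its tilt under 1°; the third view also read level.
- **Bar:** it lies released on the mat, handle centre near (453, -142) mm, handle top at 32.5 mm.
- **Oil can, check weight, lid stack:** no visible change in the last overview picture. I did not measure their positions.
- **Gripper:** it is well clear of everything.

**What failed or disagreed on the way**
- **Fingertip position:** both cameras put the fingertips 16–30 mm behind the reported TCP, not 25 mm ahead as the text says. My first grasp of the bar therefore closed above the handle. I used the measured offset from then on.
- **First levering:** it raised the lip only about 11 mm before the tip drew back to the lip's edge. The insert stayed partly raised at about 5°. I went back, set the blade 16 mm deeper, and it then popped up to about 10.7°.
- **Force reading:** `contact_force` stayed within a few newtons throughout the levering, so I judged that step from the pictures and depth measurements. I had no direct reading of the contact forces that step 2 requires.

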